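Charge the parts shaker, close it and jog it both ways

ROBOT

A 7-joint arm with a two-finger parallel gripper is mounted at the origin on a cart in front of the work surface, level with it; the furniture and walls round the work are solid. World frame = base frame: x ahead of the robot, y to its left, z up, the work surface at z = 0. Lengths are in m, angles in degrees, forces in N, time in s.
With the tool pointing down it reaches from about 0.425 to 0.875 m from the base axis. Payload 4.7 kg.
Tool frame: the origin (TCP) lies between the finger pads; the fingertips stand 17 mm ahead of it and the grasp point (between the pads) lies 2 mm behind it; z points along the fingers, y is the line along which they close (so a half turn about z gives the same grasp; the last joint's range is limited). The gripper opens to 87 mm and grips with 3 to 60 N. Pads are 19 mm wide; open, the fingers measure 117 mm over their backs; the gripper's body (75 mm by 190 mm) begins 51 mm behind the grasp point.
Start: joints at [-63.593, 18.392, -4.016, 83.108, 1.295, 78.541, -3.26], TCP at [0.281, 0.586, 0.24] pointing down, gripper open.
Joint ranges: [-163.93, 163.93], [-17.29, 119.83], [-79.2, 71.16], [3.27, 140.29], [-89.18, 269.18], [5.43, 117.66], [-154.24, 154.24]. Speed limits (degrees/s): [147.25, 147.25, 180, 180, 180, 180, 180].

INTERFACE

Orientations are given as [roll, pitch, yaw] about the fixed x, y, z axes, in that order (R = Rz(yaw) Ry(pitch) Rx(roll)).
In Python, from cell import env, cams gives the robot as it stands.
- The arm moves only by the shell command python3 -m pendant 'ROWS' [FORCE]. ROWS is JSON, a list of rows, each an object of numbers: "tx", "ty", "tz": the shift along the tool's x, y, z each as a share of 0.05 m, from -1 to 1; "spin": the turn about the tool's z as a share of 4 degrees, from -1 to 1; "claw": the closure, from 0 (fully open) to 1 (shut). A call has 1 to 10 rows; each row shifts and turns the commanded pose from where the row before left it, along the tool's axes as they then stand; what a row does not reach is not made up. A row lasts 1/8 s, in which the tool goes at most 62.5 mm and 10.7 degrees, less where a joint would pass 70% of its speed; a pose out of reach is approached as far as the arm can. A call with a number of a shift or a turn outside -1 to 1 is refused whole. A call with a gripper value outside its range is refused whole. The fingers move at their own pace and stop on an object; FORCE is the grip in N (left out, the last holds). Time passes only in rows, so rows that do not move let the fingers close. It gives the time, the measured TCP pose, the force, the opening and the grip force at its end, in the units of the state.
- env.get_obs(): the state, without advancing time (a new reading comes with each control period).
- cams.read_camera(name): name is "scene" or "top" or "wrist"; returns the picture (400x640x3 uint8, red, green, blue); there is no depth.
- cams.camera_info(name): a dict with "fx", "fy", "cx", "cy" (pixels), "rvec" (rotation vector, rad) and "tvec" (3), from world to camera coordinates, as OpenCV has them. Camera axes: x right, y down, z forward; pixel columns grow to the right and rows downward; lengths in m; the calibration is good to about 2 mm. The wrist camera is an equidistant fisheye: a pixel r from the principal point sees the ray r / f radians off the axis. A picture is of the moment at which its call begins: read the wrist's pose just before it. camera_info takes no time and is no camera call; for the wrist camera it gives the pose at the moment of the call.
- env.sign_off(): hands the job in; it is judged then, once.
The state is a dict: "time_s": time; "qpos": joint angles; "joint_velocities": joint speeds; "effort": joint torques, N m; "tool_pos": TCP position; "tool_rot": TCP orientation; "force": force on the tool from outside, world axes, zero at the start; "wrist_torque": the same for the moment, N m; "grip_width": finger opening in m; "grasp_force": force on a finger pad.
Only numpy, scipy, OpenCV 4.12 (cv2) and the standard library are available. Lean on these libraries where they do the work, as an engineer would, in place of code of your own. Each camera call takes 0.05 s, during which the arm holds its last target. There are 200 camera calls.

TASK

Put every spark plug from the tray into the tub of the parts shaker, then put the lid on and press it down until it sits level and fully home on the rim. With the lid seated, and never before, run the shaker with the jog lever in front of the tub: push it right over to the left (as you stand at the bench) and hold it for a good two seconds, let it spring back to the middle, then hold it over to the right for a good two seconds and let it spring back again. Leave the rubber bush in the tray and the pocket torch where they are.

Things in the scene. Friction and masses are not known exactly. Their poses are not given: they have to be found in the camera images.
- tub_rim (a point): Parts shaker, fixed to the bench: open rectangular aluminium tub on a low grey base. This point: centre of the tub's mouth, level with its rim, 76 mm above the bench. x points to the machine's back (the lever is on the -x side), y to its left along the tub's long side, z up. Tub outside 120 (x) x 174 mm (y), walls 7 mm, inside 106 x 160 mm, 46 mm deep.
- tub_floor (a point): Centre of the tub's inner floor, 30 mm above the bench; axes as tub_rim. The grey base plate round the tub is 22 mm high, reaches 145 mm in front of, 75 mm behind and 95 mm to each side of this point. On both long outer sides of the tub two round sprung studs (55 mm left and right of the middle, 9 mm below the rim) stand 3.5 mm out of the wall and give way; they grip the lid's skirt.
- jog_lever (a joint): Spring-centred jog lever on the shaker: angle in rad, 0 upright, positive leaning to the machine's left (+y of tub_rim), negative to its right, stops at -0.5 and +0.5. It springs back by itself. Pushed over means beyond 0.3 either way. About 5 N sideways at the knob brings it to 0.4.
- lever_pivot (a point): Pivot of the jog lever, 30 mm above the bench, 112 mm in front (-x) of the tub's centre; axes as tub_rim. The lever is a 10 mm thick steel stick with a black ball knob on top. It stands on a black housing whose top is level with this point, 50 mm along x by 90 mm along y; a soft gaiter 10 mm high round its foot does not hinder.
- lever_knob (a point): Centre of the black ball knob (24 mm diameter) of the jog lever, 60 mm above the pivot. It moves with the lever.
- lid_handle (a point): Centre of the grip bar of the loose aluminium lid (0.22 kg). The bar is black, 18 mm thick along the lid's y, 70 mm long along its x, 12 mm high (top 6 mm above this point), with 22 mm of free room under it between feet 10 mm long at its ends. This point is 56 mm above the lid's lowest edge (and the bench at the start), and 33 mm above the rim when the lid is seated.
- lid_plate (a point): Centre of the underside of the lid's top plate, 33 mm below lid_handle, axes of the lid; seated, it lies on the rim at tub_rim. Outline 132 x 186 mm (140 x 194 mm over the flared lip), long side along y; goes on either way round.
- plug_1_mid (a point): Middle (half-way up) of spark plug 1: white and steel, 76 mm long along its own y, 18 mm wide along x and 18 mm high; lies in the tray with this point 9 mm above the tray floor; 64 mm of its length is thick enough to grip. 45 g. Two to four plugs are present; an absent one has no pose.
- plug_2_mid (a point): Middle (half-way up) of spark plug 2: white and steel, 76 mm long along its own y, 18 mm wide along x and 18 mm high; lies in the tray with this point 9 mm above the tray floor; 64 mm of its length is thick enough to grip. 45 g. Two to four plugs are present; an absent one has no pose.
- plug_3_mid (a point): Middle (half-way up) of spark plug 3: white and steel, 76 mm long along its own y, 18 mm wide along x and 18 mm high; lies in the tray with this point 9 mm above the tray floor; 64 mm of its length is thick enough to grip. 45 g. Two to four plugs are present; an absent one has no pose.
- plug_4_mid (a point): Middle (half-way up) of spark plug 4: white and steel, 76 mm long along its own y, 18 mm wide along x and 18 mm high; lies in the tray with this point 9 mm above the tray floor; 64 mm of its length is thick enough to grip. 45 g. Two to four plugs are present; an absent one has no pose.
- rubber_bush: Bystander to leave alone: grey round rubber mount bush, 35 mm across, 26 mm high, standing in the tray among the plugs; origin at its underside.
- pocket_torch: Bystander to leave alone: black pocket torch, 106 x 35 x 31 mm, lying on the bench between the tray and the shaker, near the front; origin at its underside.
- tray_floor (a point): Centre of the floor of a shallow sheet-steel bridge tray, fixed, standing on legs over a black engine module, floor 85 mm above the bench; floor 200 mm along x by 286 mm along y of this point, with a lip 6 mm high round it. The plugs start here.
- lid: The loose lid; origin at the centre of its lowest edge, 23 mm below lid_plate. Its skirt has 2.2 mm clearance to the tub on each side; the flared lip centres it when set down up to about 4 mm off. Merely laid on, it hangs on the studs about 9 mm too high; a push of about 8 to 15 N down on the middle of the handle seats it, and if one side stays up it needs a second push.

How it is judged:
By the outcome, as a careful person would: the job done as asked, in the order asked, and still so for the second after the job is handed in, with the robot touching nothing.
Of plug_1, plug_2, plug_3, plug_4 only 2 to 4 are there at a start; the rules pass over those that are not, and their reading is None.
At some moment in a run one of plug_1, plug_2, plug_3, plug_4 may be knocked a few centimetres aside while the robot is not near it.
Once in a run the grip may slacken for a moment while it holds something.
It also fails if it takes over 208 s, if anything falls off the work surface, if the arm or the gripper's body presses on something with over 40 N, if the wrist force passes 120 N, or if a joint passes its speed limit or range.

## Working session

There is one attempt and no reset: what is moved stays moved. The work goes in short steps, Python scripts to look and compute and a shell command to move; the robot and the scene stay as the last step left them, time stands still between calls to the robot, and variables do not carry over. Pictures are saved under pics/ and viewed, at most 14 in all, crops included, and the job is handed in when it is done.

```bash
ls; mkdir -p pics; cat > h.py <<'E'
import numpy as np, cv2
from cell import env, cams
def save(name,fn,crop=None,scale=1):
    im=cams.read_camera(name)
    cv2.imwrite('pics/raw_'+fn,im[:,:,::-1])
    if crop: im=im[crop[1]:crop[3],crop[0]:crop[2]]
    if scale!=1: im=cv2.resize(im,None,fx=scale,fy=scale,interpolation=cv2.INTER_CUBIC)
    cv2.imwrite('pics/'+fn,im[:,:,::-1]); return im
def ray(info,u,v,fish=False):
    R=cv2.Rodrigues(np.array(info['rvec'],float))[0]; t=np.array(info['tvec'],float).ravel()
    x=(u-info['cx'])/info['fx']; y=(v-info['cy'])/info['fy']
    if fish:
        r=np.hypot(x,y); s=np.sin(r)/r if r>1e-9 else 1; d=np.array([x*s,y*s,np.cos(r)])
    else: d=np.array([x,y,1.])
    return -R.T@t, R.T@d
def onz(info,u,v,z,fish=False):
    o,d=ray(info,u,v,fish); return o+d*(z-o[2])/d[2]
E
python3 - <<'E'
from h import *
o=env.get_obs(); print(o)
for n in ('top','scene','wrist'):
    i=cams.camera_info(n); R=cv2.Rodrigues(np.array(i['rvec'],float))[0]; print(n,i,-R.T@np.array(i['tvec']).ravel())
save('top','top1.png'); save('scene','scene1.png'); save('wrist','wrist1.png')
E
```

```text
pics
{'time_s': 0.0, 'qpos': array([-63.59135564,  18.43978159,  -4.0158551 ,  83.17450696,
         1.29571998,  78.54184059,  -3.25950596]), 'joint_velocities': array([-0.03153309,  0.00264957,  0.00151521,  0.09553006,  0.02896436,
       -0.06900538,  0.042092  ]), 'effort': array([-4.87593479e-04, -4.91269720e+01, -4.04511597e-01, -3.12531817e+01,
       -6.40664343e-02,  4.36769030e-02,  1.87696951e-04]), 'tool_pos': array([0.28068221, 0.58569168, 0.23845682]), 'tool_rot': array([-1.79889157e+02,  6.39322536e-03,  1.54402048e+02]), 'force': array([-0.00574035, -0.86541394, -0.29151656]), 'wrist_torque': array([-0.01757618, -0.005252  , -0.11384075]), 'grasp_force': 0.0, 'grip_width': 0.08740056497824078}
top {'fx': 386.56364647973027, 'fy': 386.56364647973027, 'cx': 318.2105033026941, 'cy': 198.29543555053314, 'rvec': array([ 2.20892298, -2.17649424,  0.06873559]), 'tvec': array([-0.03993635,  0.57492314,  0.98212076])} [ 0.51603251 -0.02867258  1.01468273]
scene {'fx': 364.923865271996, 'fy': 364.923865271996, 'cx': 312.2020391570405, 'cy': 196.62108507526523, 'rvec': array([ 2.09960433, -0.88426152,  0.451471  ]), 'tvec': array([-0.41430048,  0.31864152,  0.76547145])} [-0.01307411 -0.56912235  0.73147294]
wrist {'fx': 309.70691628693146, 'fy': 309.70691628693146, 'cx': 321.90548004823654, 'cy': 201.1332945955637, 'rvec': array([-2.44076143, -1.53892688, -0.22412057]), 'tvec': array([-0.64986346, -0.0365373 ,  0.39174827])} [0.21044246 0.62039743 0.38463647]
```

View pics/top1.png

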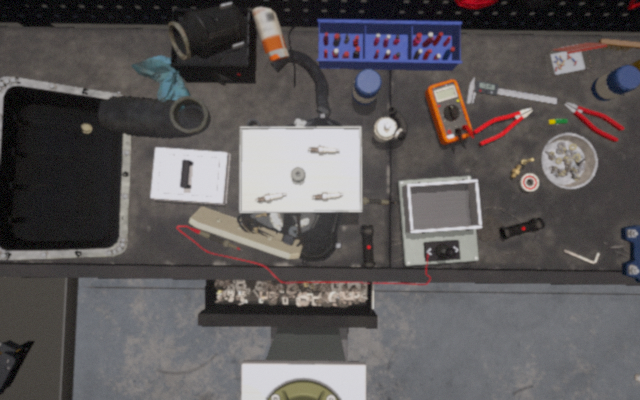

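View pics/scene1.png

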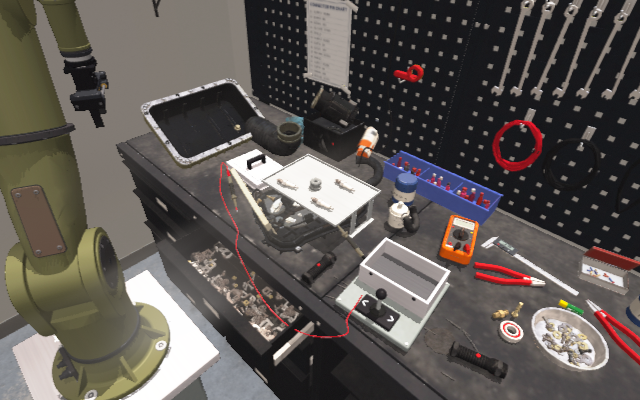

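The top view shows three plugs in the tray, at about (323,150), (270,198) and (327,196), with the bush at (298,175). The lid is at (190,175) with its handle at (187,175). The tub is around (443,205), the lever near (441,250) and the torch at (368,245). The scene view agrees.

```bash
python3 - <<'E'
from h import *
im=cv2.imread('pics/raw_top1.png')
a=cv2.resize(im[110:270,230:490],None,fx=3,fy=3,interpolation=cv2.INTER_CUBIC); cv2.imwrite('pics/c1.png',a)
i=cams.camera_info('top'); hsv=cv2.cvtColor(im,cv2.COLOR_BGR2HSV); g=cv2.cvtColor(im,cv2.COLOR_BGR2GRAY)
# tray: plugs differ from white
sub=g[132:208,246:356]; m=(sub<np.median(sub)-14).astype(np.uint8)
print('tray med',np.median(sub))
m=cv2.morphologyEx(m,cv2.MORPH_CLOSE,np.ones((5,5)))
n,l,s,c=cv2.connectedComponentsWithStats(m)
for k in range(1,n):
    if s[k,4]<15: continue
    ys,xs=np.where(l==k); r=cv2.minAreaRect(np.c_[xs+246,ys+132].astype(np.float32)); p=cv2.fitLine(np.c_[xs+246,ys+132].astype(np.float32),2,0,.01,.01).ravel()
    P=onz(i,*r[0],.094);Q=onz(i,r[0][0]+10*p[0],r[0][1]+10*p[1],.094)-P
    print('tray obj',s[k,4],r,P.round(4),'axis yaw',np.degrees(np.arctan2(Q[1],Q[0])).round(1))
# lid
sub=(g[130:220,140:240]>150).astype(np.uint8); cs,_=cv2.findContours(sub,0,1,offset=(140,130)); c=max(cs,key=cv2.contourArea); r=cv2.minAreaRect(c); print('lid',r, [onz(i,*q,.03).round(4) for q in cv2.boxPoints(r)])
sub=(g[150:200,165:215]<90).astype(np.uint8); cs,_=cv2.findContours(sub,0,1,offset=(165,150)); c=max(cs,key=cv2.contourArea); r=cv2.minAreaRect(c); print('handle',r,onz(i,*r[0],.062), [onz(i,*q,.062).round(4) for q in cv2.boxPoints(r)])
E
```

```text
tray med 216.0
tray obj 204 ((323.1529541015625, 150.811767578125), (31.88878059387207, 9.978801727294922), 12.52880573272705) [ 0.6854 -0.0414  0.094 ] axis yaw -95.9
tray obj 239 ((297.5, 176.0), (18.0, 15.0), 90.0) [0.6236 0.0191 0.094 ] axis yaw -171.0
tray obj 187 ((270.5, 198.0), (10.0, 31.0), 90.0) [0.5699 0.0826 0.094 ] axis yaw -81.0
tray obj 186 ((327.0, 196.5), (9.0, 30.0), 90.0) [ 0.5755 -0.0521  0.094 ] axis yaw -87.2
lid ((188.4094696044922, 174.7373046875), (74.09459686279297, 52.10459899902344), 4.184916019439697) [array([0.569 , 0.3983, 0.03  ]), array([0.7028, 0.3939, 0.03  ]), array([0.6917, 0.2039, 0.03  ]), array([0.558 , 0.2098, 0.03  ])]
handle ((185.91744995117188, 173.94935607910156), (8.403072357177734, 26.16214370727539), 4.969740390777588) [0.6282607  0.29697944 0.062     ] [array([0.5966, 0.309 , 0.062 ]), array([0.6615, 0.3057, 0.062 ]), array([0.66  , 0.2849, 0.062 ]), array([0.5951, 0.2883, 0.062 ])]
```

View pics/c1.png

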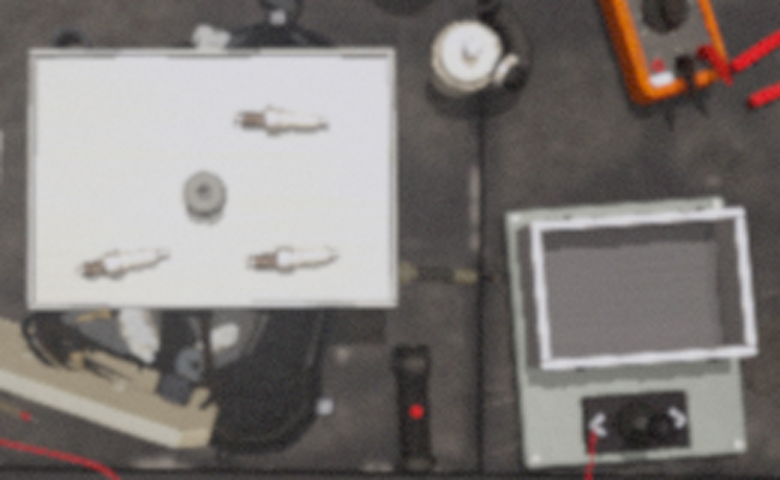

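The crop gives the rim's outer corners at image (406.7,184), (478.3,179.3), (482.3,227.3) and (410,232.3). The knob is near (448,251). Three plugs are confirmed, none of them near the bush.

```bash
cat >> h.py <<'E'
def delta(x,y,z,yaw):
    "shift from the current TCP to goal, in tool axes at current yaw (units of rows) and spin units"
    o=env.get_obs(); p=o['tool_pos']; w=np.radians(o['tool_rot'][2])
    d=np.array([x,y,z])-p; tx=d[0]*np.cos(w)+d[1]*np.sin(w); ty=d[0]*np.sin(w)-d[1]*np.cos(w)
    s=-((yaw-np.degrees(w)+180)%360-180)
    print('shift rows tx %.3f ty %.3f tz %.3f spin %.2f'%(tx/.05,ty/.05,-d[2]/.05,s/4))
E
python3 - <<'E'
from h import *
i=cams.camera_info('top')
P=[onz(i,u,v,.076) for u,v in [(406.7,184),(478.3,179.3),(482.3,227.3),(410,232.3)]]
for p in P: print(p.round(4))
c=np.mean(P,0); d=(P[0]+P[3]-P[1]-P[2])[:2]; print('tub',c.round(4),'yaw of y axis',np.degrees(np.arctan2(d[1],d[0]))-90, np.linalg.norm(P[0]-P[1]),np.linalg.norm(P[0]-P[3]))
print('knob',onz(i,448.3,251.3,.09)); print('bush',onz(i,297.5,175.5,.1)); print('torch',onz(i,368,245,.03))
delta(.6,.08,.24,90)
E
```

```text
[ 0.6101 -0.2466  0.076 ]
[ 0.6243 -0.4217  0.076 ]
[ 0.5074 -0.4303  0.076 ]
[ 0.4928 -0.2548  0.076 ]
tub [ 0.5586 -0.3383  0.076 ] yaw of y axis 4.697981580642576 0.1756364687859735 0.11762032664235937
knob [ 0.44937429 -0.34263872  0.09      ]
bush [0.62408696 0.01884666 0.1       ]
torch [ 0.45798498 -0.15932646  0.03      ]
shift rows tx -10.129 ty -6.365 tz -0.025 spin 16.10
```

```bash
R='x'; python3 -m pendant '[{"tx":-1,"ty":-0.64},{"tx":-1,"ty":-0.64},{"tx":-1,"ty":-0.64},{"tx":-1,"ty":-0.64},{"tx":-1,"ty":-0.64},{"tx":-1,"ty":-0.64},{"tx":-1,"ty":-0.64},{"tx":-1,"ty":-0.64},{"tx":-1,"ty":-0.64},{"tx":-1,"ty":-0.64}]' 
python3 -m pendant '[{"spin":1},{"spin":1},{"spin":1},{"spin":1},{"spin":1},{"spin":1},{"spin":1},{"spin":1},{"spin":1},{"spin":1}]'
python3 -m pendant '[{"spin":1},{"spin":1},{"spin":1},{"spin":1},{"spin":1},{"spin":1},{},{}]'
python3 - <<'E'
from h import *
print(env.get_obs()['qpos'].round(1)); save('wrist','w2.png')
E
```

```text
[-63.6  18.4  -4.   83.2   1.3  78.5  -3.3]invalid input at $[0]: expected keys tx, ty, tz, spin, claw
invalid input at $[0]: expected keys tx, ty, tz, spin, claw
invalid input at $[0]: expected keys tx, ty, tz, spin, claw
```

View pics/w2.png

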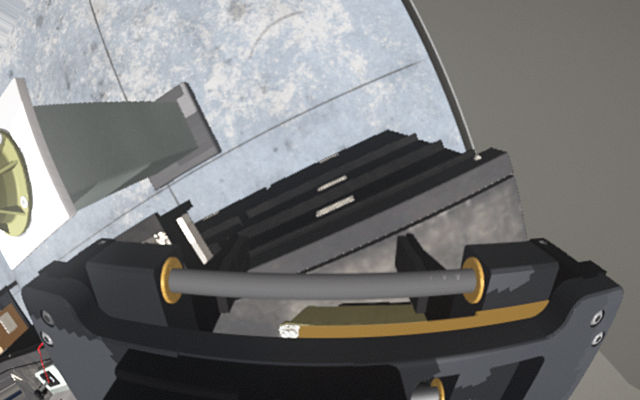

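All five keys are required, so the arm hasn't moved. The picture shows the gripper (fingers at about (230,290) and (405,265)) covering the lower half of the wrist view.

```bash
python3 -m pendant '[{"tx":-1,"ty":-0.64,"tz":0,"spin":0,"claw":0},{"tx":-1,"ty":-0.64,"tz":0,"spin":0,"claw":0},{"tx":-1,"ty":-0.64,"tz":0,"spin":0,"claw":0},{"tx":-1,"ty":-0.64,"tz":0,"spin":0,"claw":0},{"tx":-1,"ty":-0.64,"tz":0,"spin":0,"claw":0},{"tx":-1,"ty":-0.64,"tz":0,"spin":0,"claw":0},{"tx":-1,"ty":-0.64,"tz":0,"spin":0,"claw":0},{"tx":-1,"ty":-0.64,"tz":0,"spin":0,"claw":0},{"tx":-1,"ty":-0.64,"tz":0,"spin":0,"claw":0},{"tx":-1,"ty":-0.64,"tz":0,"spin":0,"claw":0}]'
python3 -m pendant '[{"tx":0,"ty":0,"tz":0,"spin":1,"claw":0},{"tx":0,"ty":0,"tz":0,"spin":1,"claw":0},{"tx":0,"ty":0,"tz":0,"spin":1,"claw":0},{"tx":0,"ty":0,"tz":0,"spin":1,"claw":0},{"tx":0,"ty":0,"tz":0,"spin":1,"claw":0},{"tx":0,"ty":0,"tz":0,"spin":1,"claw":0},{"tx":0,"ty":0,"tz":0,"spin":1,"claw":0},{"tx":0,"ty":0,"tz":0,"spin":1,"claw":0}]'
python3 -m pendant '[{"tx":0,"ty":0,"tz":0,"spin":1,"claw":0},{"tx":0,"ty":0,"tz":0,"spin":1,"claw":0},{"tx":0,"ty":0,"tz":0,"spin":1,"claw":0},{"tx":0,"ty":0,"tz":0,"spin":1,"claw":0},{"tx":0,"ty":0,"tz":0,"spin":1,"claw":0},{"tx":0,"ty":0,"tz":0,"spin":1,"claw":0},{"tx":0,"ty":0,"tz":0,"spin":1,"claw":0},{"tx":0,"ty":0,"tz":0,"spin":1,"claw":0},{"tx":0,"ty":0,"tz":0,"spin":0,"claw":0}]'
python3 - <<'E'
from h import *
print(env.get_obs()['qpos'].round(1)); save('wrist','w3.png')
delta(.5699,.0826,.14,99)
E
```

```text
time_s: 1.45
tool_pos: [0.5942, 0.08, 0.2396]
tool_rot: [180.0, 0.0, 154.4]
force: [0.8, 0.8, -0.6]
grip_width: 0.0871
grasp_force: 0.0
time_s: 2.45
tool_pos: [0.5934, 0.0816, 0.2393]
tool_rot: [-180.0, -0.0, 122.3]
force: [0.4, -0.4, -0.7]
grip_width: 0.0872
grasp_force: 0.0
time_s: 3.58
tool_pos: [0.5934, 0.0816, 0.2394]
tool_rot: [-180.0, 0.0, 90.4]
force: [-0.2, -0.0, 0.6]
grip_width: 0.0871
grasp_force: 0.0
[-32.2  12.6  25.6  91.7  -5.6  77.   -5.4]
shift rows tx 0.023 ty -0.470 tz 1.988 spin -2.13
```

View pics/w3.png

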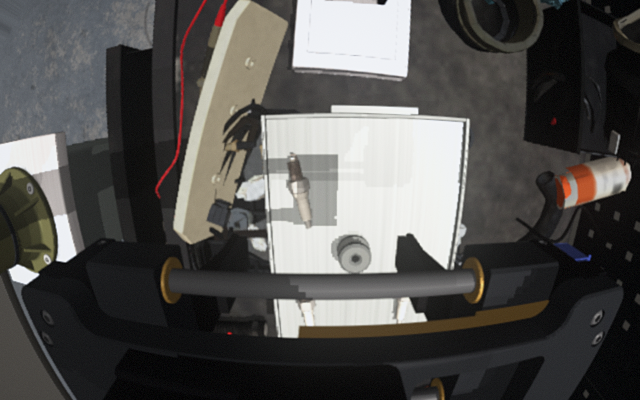

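The wrist view shows plug A from (292,153) to (309,228), tilted slightly, the bush at (353,252), and the other two plugs below at (307,310) and (400,308).

```bash
python3 - <<'E'
from h import *
i=cams.camera_info('wrist')
a=onz(i,292,153,.094,1);b=onz(i,309,228,.094,1); d=a-b
print(a,b,(a+b)/2,np.linalg.norm(d),'yaw',np.degrees(np.arctan2(d[1],d[0])),'bush',onz(i,353,252,.1,1))
delta(*((a+b)/2)[:2],.104,np.degrees(np.arctan2(d[1],d[0])))
E
```

```text
[0.56575097 0.12096546 0.094     ] [0.5817801  0.04501573 0.094     ] [0.57376554 0.0829906  0.094     ] 0.07762276698487192 yaw 101.91734282455332 bush [0.62696683 0.02113968 0.1       ]
shift rows tx 0.031 ty -0.393 tz 2.708 spin -2.86
```

```bash
python3 - <<'E'
from h import *
i=cams.camera_info('wrist')
for u,v in [(262,117),(267,190),(270,228),(468,120)]: print(onz(i,u,v,.091,1).round(4))
im=cv2.imread('pics/raw_w3.png'); cv2.imwrite('pics/c3.png',cv2.resize(im[100:240,240:380],None,fx=4,fy=4,interpolation=cv2.INTER_CUBIC))
E
```

```text
[0.5368 0.1556 0.091 ]
[0.54   0.0837 0.091 ]
[0.5413 0.0432 0.091 ]
[0.7419 0.1599 0.091 ]
```

View pics/c3.png

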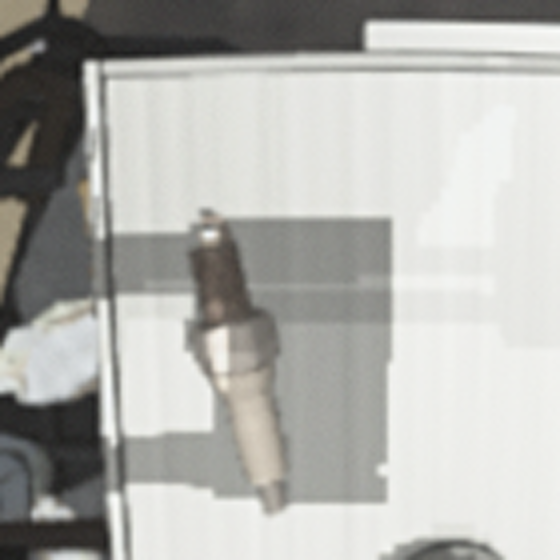

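```bash
python3 -m pendant '[{"tx":0.03,"ty":-0.21,"tz":0,"spin":0,"claw":0.45},{"tx":0,"ty":0,"tz":0,"spin":-0.95,"claw":0.45},{"tx":0,"ty":0,"tz":0,"spin":-0.95,"claw":0.45},{"tx":0,"ty":0,"tz":0,"spin":-0.95,"claw":0.45},{"tx":0,"ty":0,"tz":1,"spin":0,"claw":0.45},{"tx":0,"ty":0,"tz":0.8,"spin":0,"claw":0.45},{"tx":0,"ty":0,"tz":0,"spin":0,"claw":0.45},{"tx":0,"ty":0,"tz":0,"spin":0,"claw":0.45}]' 15
python3 - <<'E'
from h import *
save('wrist','w4.png'); delta(.583,.083,.1065,102)
im=cv2.imread('pics/raw_w4.png'); cv2.imwrite('pics/c4.png',cv2.resize(im[140:330,180:440],None,fx=3,fy=3))
E
```

```text
time_s: 4.62
tool_pos: [0.5838, 0.0832, 0.1513]
tool_rot: [179.9, -0.0, 101.8]
force: [0.4, -0.5, -0.1]
grip_width: 0.0479
grasp_force: 0.0
shift rows tx 0.001 ty -0.025 tz 0.907 spin -0.05
```

View pics/c4.png

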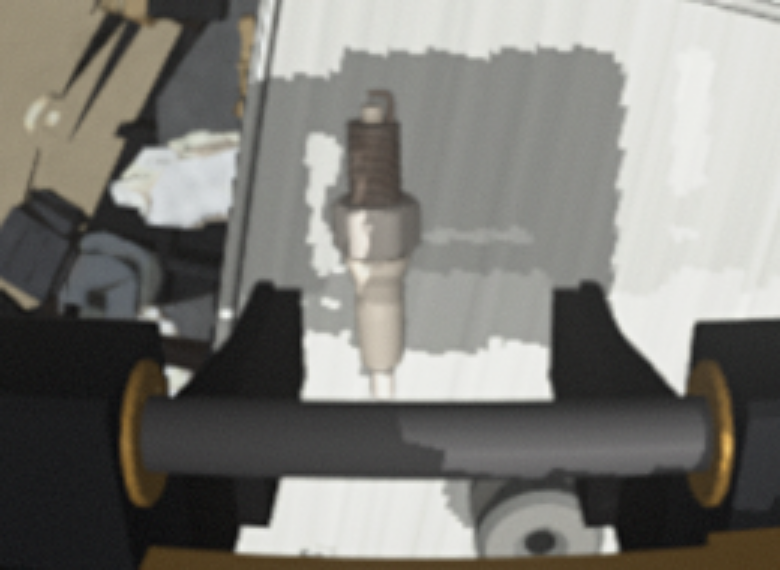

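The plug lies parallel to the fingers and between them, from (306,172) to (307,272) in the full image. It's nearer the left finger, as intended, so I'll descend and grip.

```bash
python3 -m pendant '[{"tx":0,"ty":0,"tz":0.5,"spin":0,"claw":0.45},{"tx":0,"ty":0,"tz":0.4,"spin":0,"claw":0.45},{"tx":0,"ty":0,"tz":0,"spin":0,"claw":0.45},{"tx":0,"ty":0,"tz":0,"spin":0,"claw":0.45}]' 15
python3 -m pendant '[{"tx":0,"ty":0,"tz":0,"spin":0,"claw":1},{"tx":0,"ty":0,"tz":0,"spin":0,"claw":1},{"tx":0,"ty":0,"tz":0,"spin":0,"claw":1},{"tx":0,"ty":0,"tz":0,"spin":0,"claw":1},{"tx":0,"ty":0,"tz":0,"spin":0,"claw":1},{"tx":0,"ty":0,"tz":0,"spin":0,"claw":1}]' 25
```

```text
time_s: 5.18
tool_pos: [0.5843, 0.0832, 0.1066]
tool_rot: [179.8, -0.0, 101.8]
force: [-0.6, 0.1, 0.4]
grip_width: 0.0481
grasp_force: 0.0
time_s: 5.92
tool_pos: [0.5831, 0.083, 0.1047]
tool_rot: [180.0, -0.0, 101.8]
force: [-0.8, 0.0, 1.9]
grip_width: 0.0175
grasp_force: 25.0
```

```bash
python3 -m pendant '[{"tx":0,"ty":0,"tz":-0.3,"spin":0,"claw":1},{"tx":0,"ty":0,"tz":-1,"spin":0,"claw":1},{"tx":0,"ty":0,"tz":-0.5,"spin":0.89,"claw":1},{"tx":0,"ty":0,"tz":0,"spin":0.89,"claw":1},{"tx":0,"ty":0,"tz":0,"spin":0,"claw":1}]' 25
python3 - <<'E'
from h import *
delta(.5387,-.3399,.19,94.7)
E
```

```text
time_s: 6.55
tool_pos: [0.5834, 0.0831, 0.1957]
tool_rot: [179.9, -0.0, 94.7]
force: [-0.1, 0.8, -0.8]
grip_width: 0.0178
grasp_force: 25.0
shift rows tx -8.357 ty -1.587 tz 0.114 spin 0.01
```

```bash
python3 -m pendant '[{"tx":-0.93,"ty":-0.18,"tz":0,"spin":0,"claw":1},{"tx":-0.93,"ty":-0.18,"tz":0,"spin":0,"claw":1},{"tx":-0.93,"ty":-0.18,"tz":0,"spin":0,"claw":1},{"tx":-0.93,"ty":-0.18,"tz":0,"spin":0,"claw":1},{"tx":-0.93,"ty":-0.18,"tz":0,"spin":0,"claw":1},{"tx":-0.93,"ty":-0.18,"tz":0,"spin":0,"claw":1},{"tx":-0.93,"ty":-0.18,"tz":0,"spin":0,"claw":1},{"tx":-0.93,"ty":-0.17,"tz":0,"spin":0,"claw":1},{"tx":-0.93,"ty":-0.17,"tz":0,"spin":0,"claw":1},{"tx":0,"ty":0,"tz":0,"spin":0,"claw":1}]' 25
python3 -m pendant '[{"tx":0,"ty":0,"tz":0,"spin":0,"claw":1},{"tx":0,"ty":0,"tz":0.5,"spin":0,"claw":1},{"tx":0,"ty":0,"tz":0.5,"spin":0,"claw":1},{"tx":0,"ty":0,"tz":0,"spin":0,"claw":1}]' 25
python3 - <<'E'
from h import *
delta(.5387,-.3399,.053,94.7)
im=save('wrist','w5.png'); cv2.imwrite('pics/w5.png',im[:,:,::-1]); s=save('top','t5.png',(380,150,500,270),3)
w=cv2.resize(im,(560,350)); a=np.zeros((360+350,560,3),np.uint8)
a=np.hstack([cv2.resize(im,(480,300)),cv2.resize(s,(300,300))]); cv2.imwrite('pics/v5.png',a[:,:,::-1])
E
```

```text
time_s: 7.8
tool_pos: [0.5347, -0.346, 0.1945]
tool_rot: [-179.9, 0.2, 94.3]
force: [0.2, -0.3, -1.3]
grip_width: 0.0176
grasp_force: 25.0
time_s: 8.3
tool_pos: [0.5372, -0.3375, 0.1425]
tool_rot: [-179.8, -0.2, 94.9]
force: [0.2, 0.6, -0.3]
grip_width: 0.0173
grasp_force: 25.0
shift rows tx -0.051 ty 0.026 tz 1.789 spin 0.04
```

View pics/v5.png

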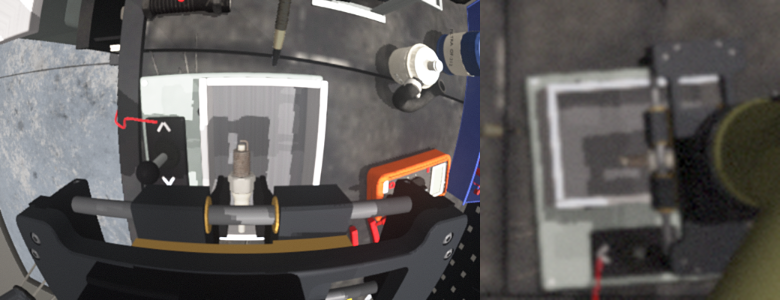

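The wrist view has the plug held over the tub, with rim far corners at about (267,107) and (436,109) full scale. The lever knob is at (199,230).

```bash
python3 - <<'E'
from h import *
i=cams.camera_info('wrist')
im=cv2.imread('pics/raw_w5.png'); g=cv2.cvtColor(im,cv2.COLOR_BGR2GRAY)
a=onz(i,266.7,107,.076,1);b=onz(i,436,109,.076,1);d=b-a
print(a,b,np.linalg.norm(d)); 
m=(a+b)/2; ux=d/np.linalg.norm(d); uy=np.array([-ux[1],ux[0],0]); print('tub c',m-uy*.087,'yaw',np.degrees(np.arctan2(ux[1],ux[0])))
print('knob',onz(i,199,230,.09,1))
for v in (120,150,180,210,225): 
    row=g[v,240:460].astype(int); e=np.where(row>195)[0]+240; print(v,e.min() if len(e) else None,e.max() if len(e) else None, onz(i,e.min(),v,.076,1).round(4), onz(i,e.max(),v,.076,1).round(4))
E
```

```text
[ 0.49439269 -0.26020529  0.076     ] [ 0.61384992 -0.2491264   0.076     ] 0.11996987525891085
tub c [ 0.56215552 -0.34129408  0.076     ] yaw 5.298658870376986
knob [ 0.44902983 -0.3504282   0.09      ]
120 240 436 [ 0.4758 -0.2702  0.076 ] [ 0.6148 -0.2571  0.076 ]
150 240 434 [ 0.4767 -0.2917  0.076 ] [ 0.6163 -0.279   0.076 ]
180 268 432 [ 0.4982 -0.3122  0.076 ] [ 0.6184 -0.3015  0.076 ]
210 269 429 [ 0.4998 -0.3348  0.076 ] [ 0.6203 -0.3249  0.076 ]
225 270 427 [ 0.5009 -0.3466  0.076 ] [ 0.6211 -0.3371  0.076 ]
```

```bash
python3 -m pendant '[{"tx":-0.09,"ty":0.08,"tz":0.4,"spin":0,"claw":1},{"tx":0,"ty":0,"tz":0.5,"spin":0,"claw":1},{"tx":0,"ty":0,"tz":0.5,"spin":0,"claw":1},{"tx":0,"ty":0,"tz":0.35,"spin":0,"claw":1},{"tx":0,"ty":0,"tz":0,"spin":0,"claw":1},{"tx":0,"ty":0,"tz":0,"spin":0,"claw":1}]' 25
python3 -m pendant '[{"tx":0,"ty":0,"tz":0,"spin":0,"claw":0.7},{"tx":0,"ty":0,"tz":0,"spin":0,"claw":0.7},{"tx":0,"ty":0,"tz":0,"spin":0,"claw":0.7}]'
python3 -m pendant '[{"tx":0,"ty":0,"tz":-0.5,"spin":0,"claw":0.7},{"tx":0,"ty":0,"tz":-1,"spin":0,"claw":0.7},{"tx":0,"ty":0,"tz":-1,"spin":0,"claw":0.7},{"tx":0,"ty":0,"tz":-0.5,"spin":0,"claw":0.45},{"tx":0,"ty":0,"tz":0,"spin":0,"claw":0.45}]'
python3 - <<'E'
from h import *
delta(.585,-.02,.2,90)
E
```

```text
time_s: 9.15
tool_pos: [0.5424, -0.3454, 0.0579]
tool_rot: [179.9, 0.1, 94.7]
force: [-0.2, 0.4, -0.6]
grip_width: 0.0175
grasp_force: 25.0
time_s: 9.52
tool_pos: [0.5421, -0.3449, 0.0576]
tool_rot: [180.0, 0.0, 94.7]
force: [0.6, 0.2, 1.1]
grip_width: 0.0255
grasp_force: 0.0
time_s: 10.15
tool_pos: [0.5429, -0.3457, 0.2097]
tool_rot: [179.7, 0.1, 94.7]
force: [-0.4, -0.5, -0.5]
grip_width: 0.0383
grasp_force: 0.0
shift rows tx 6.424 ty 1.371 tz 0.194 spin 1.17
```

```bash
python3 -m pendant '[{"tx":0.83,"ty":0.37,"tz":0,"spin":0,"claw":0.45},{"tx":0.83,"ty":0.37,"tz":0,"spin":0,"claw":0.45},{"tx":0.83,"ty":0.37,"tz":0,"spin":0,"claw":0.45},{"tx":0.83,"ty":0.37,"tz":0,"spin":0,"claw":0.45},{"tx":0.83,"ty":0.37,"tz":0,"spin":0,"claw":0.45},{"tx":0,"ty":0,"tz":0,"spin":0.6,"claw":0.45},{"tx":0,"ty":0,"tz":0,"spin":0.6,"claw":0.45},{"tx":0,"ty":0,"tz":0,"spin":0,"claw":0.45},{"tx":0,"ty":0,"tz":0,"spin":0,"claw":0.45}]'
python3 - <<'E'
from h import *
print(cams.camera_info('wrist'))
im=save('wrist','w6.png'); t=save('top','t6.png',(230,110,490,270),2)
a=np.zeros((320+330,520,3),np.uint8)
a=np.vstack([t,cv2.resize(im[60:340,100:560],(520,316))])[:600]; cv2.imwrite('pics/v6.png',a[:,:,::-1])
cv2.imwrite('pics/v6.png',np.hstack([cv2.resize(t,(390,240)),cv2.resize(im[0:260,150:560],(400,254))[:240]])[:,:,::-1])
E
```

```text
time_s: 11.28
tool_pos: [0.6166, -0.1305, 0.2062]
tool_rot: [-179.9, -0.0, 89.9]
force: [0.1, -0.1, -0.2]
grip_width: 0.048
grasp_force: 0.0
{'fx': 309.70691628693146, 'fy': 309.70691628693146, 'cx': 321.90548004823654, 'cy': 201.1332945955637, 'rvec': array([-2.85067345e+00,  1.02007780e-03,  1.04161525e-03]), 'tvec': array([-0.61760171, -0.14973815,  0.32337603])}
```

View pics/v6.png

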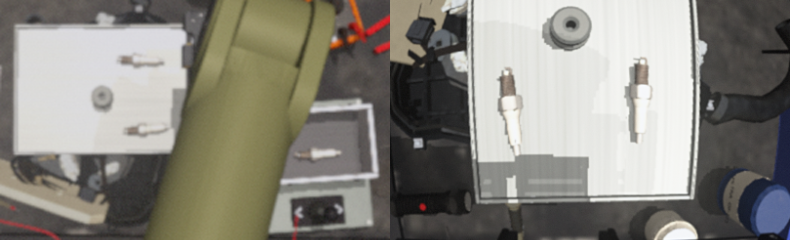

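Plug A is in the tub (left panel, (318,155)). In the wrist image plug B runs (270,70)–(278,159) and plug C (407,58)–(404,145), both clear of the bush.

```bash
python3 - <<'E'
from h import *
i=cams.camera_info('wrist')
for n,p,q in (('B',(269.9,69.6),(278.1,158.7)),('C',(407.3,58.3),(404.2,145.3))):
    a=onz(i,*p,.094,1);b=onz(i,*q,.094,1);d=a-b;m=(a+b)/2;y=np.degrees(np.arctan2(d[1],d[0])); print(n,m.round(4),np.linalg.norm(d).round(4),y)
    delta(m[0]+(.008 if n=='B' else 0),m[1],.15,y)
E
```

```text
B [ 0.5779 -0.0533  0.094 ] 0.076 94.2854944312398
shift rows tx 1.544 ty -0.622 tz 1.133 spin -1.10
C [ 0.689  -0.0414  0.094 ] 0.0752 89.01611315790296
shift rows tx 1.786 ty 1.440 tz 1.133 spin 0.22
```

```bash
python3 -m pendant '[{"tx":0.77,"ty":-0.3,"tz":0,"spin":0,"claw":0.45},{"tx":0.77,"ty":-0.29,"tz":0,"spin":0,"claw":0.45},{"tx":0,"ty":0,"tz":0.5,"spin":-1,"claw":0.45},{"tx":0,"ty":0,"tz":0.5,"spin":-0.1,"claw":0.45},{"tx":0,"ty":0,"tz":0,"spin":0,"claw":0.45},{"tx":0,"ty":0,"tz":0,"spin":0,"claw":0.45}]' 15
python3 - <<'E'
from h import *
delta(.587,-.0533,.1065,94.3)
im=save('wrist','w7.png',(180,140,440,330),2)
E
```

```text
time_s: 12.12
tool_pos: [0.5883, -0.0537, 0.158]
tool_rot: [179.9, 0.0, 94.2]
force: [0.8, 0.3, -0.2]
grip_width: 0.0475
grasp_force: 0.0
shift rows tx 0.010 ty -0.025 tz 1.030 spin -0.01
```

View pics/w7.png

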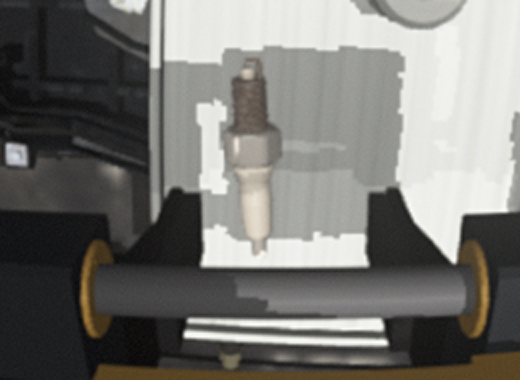

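Plug B runs (306,169) to (309,266) full scale, between the open fingers, like plug A was. I'll grip it.

```bash
python3 -m pendant '[{"tx":0,"ty":-0.02,"tz":0.6,"spin":0,"claw":0.45},{"tx":0,"ty":0,"tz":0.42,"spin":0,"claw":0.45},{"tx":0,"ty":0,"tz":0,"spin":0,"claw":0.45},{"tx":0,"ty":0,"tz":0,"spin":0,"claw":0.45}]' 15
python3 -m pendant '[{"tx":0,"ty":0,"tz":0,"spin":0,"claw":1},{"tx":0,"ty":0,"tz":0,"spin":0,"claw":1},{"tx":0,"ty":0,"tz":0,"spin":0,"claw":1},{"tx":0,"ty":0,"tz":0,"spin":0,"claw":1},{"tx":0,"ty":0,"tz":0,"spin":0,"claw":1},{"tx":0,"ty":0,"tz":0,"spin":0,"claw":1}]' 25
python3 -m pendant '[{"tx":0,"ty":0,"tz":-0.3,"spin":0,"claw":1},{"tx":0,"ty":0,"tz":-1,"spin":0,"claw":1},{"tx":0,"ty":0,"tz":-0.5,"spin":0,"claw":1},{"tx":0,"ty":0,"tz":0,"spin":0,"claw":1},{"tx":0,"ty":0,"tz":0,"spin":0,"claw":1}]' 25
python3 - <<'E'
from h import *
delta(.561+.02,-.340+.002,.19,94.7)
E
```

```text
time_s: 12.68
tool_pos: [0.5878, -0.0537, 0.1076]
tool_rot: [179.9, 0.0, 94.3]
force: [-0.0, 1.2, -0.1]
grip_width: 0.0479
grasp_force: 0.0
time_s: 13.42
tool_pos: [0.5868, -0.0534, 0.1062]
tool_rot: [180.0, -0.0, 94.3]
force: [-0.4, 1.4, 1.4]
grip_width: 0.0174
grasp_force: 25.0
time_s: 14.05
tool_pos: [0.5862, -0.0533, 0.1955]
tool_rot: [-180.0, -0.0, 94.3]
force: [-0.1, 0.7, 0.0]
grip_width: 0.0177
grasp_force: 25.0
shift rows tx -5.670 ty -0.530 tz 0.109 spin -0.10
```

```bash
python3 -m pendant '[{"tx":-0.81,"ty":-0.07,"tz":0,"spin":0,"claw":1},{"tx":-0.81,"ty":-0.07,"tz":0,"spin":0,"claw":1},{"tx":-0.81,"ty":-0.07,"tz":0,"spin":0,"claw":1},{"tx":-0.81,"ty":-0.07,"tz":0,"spin":0,"claw":1},{"tx":-0.81,"ty":-0.07,"tz":0,"spin":0,"claw":1},{"tx":-0.81,"ty":-0.07,"tz":0,"spin":0,"claw":1},{"tx":-0.81,"ty":-0.07,"tz":0,"spin":0,"claw":1},{"tx":0,"ty":0,"tz":0,"spin":0,"claw":1},{"tx":0,"ty":0,"tz":0.5,"spin":0,"claw":1},{"tx":0,"ty":0,"tz":0,"spin":0,"claw":1}]' 25
python3 - <<'E'
from h import *
delta(.583,-.338,.056,94.9)
i=cams.camera_info('top');print('A',onz(i,442,213.3,.039))
E
```

```text
time_s: 15.3
tool_pos: [0.5823, -0.3355, 0.1677]
tool_rot: [-179.7, -0.2, 94.3]
force: [0.1, -0.0, -0.8]
grip_width: 0.0176
grasp_force: 25.0
shift rows tx -0.051 ty 0.011 tz 2.235 spin -0.14
A [ 0.54084948 -0.3445351   0.039     ]
```

```bash
python3 -m pendant '[{"tx":-0.05,"ty":0.02,"tz":0.6,"spin":-0.1,"claw":1},{"tx":0,"ty":0,"tz":0.6,"spin":0,"claw":1},{"tx":0,"ty":0,"tz":0.6,"spin":0,"claw":1},{"tx":0,"ty":0,"tz":0.42,"spin":0,"claw":1},{"tx":0,"ty":0,"tz":0,"spin":0,"claw":1},{"tx":0,"ty":0,"tz":0,"spin":0,"claw":1}]' 25
python3 -m pendant '[{"tx":0,"ty":0,"tz":0,"spin":0,"claw":0.7},{"tx":0,"ty":0,"tz":0,"spin":0,"claw":0.7},{"tx":0,"ty":0,"tz":0,"spin":0,"claw":0.7}]'
python3 -m pendant '[{"tx":0,"ty":0,"tz":-0.5,"spin":0,"claw":0.7},{"tx":0,"ty":0,"tz":-1,"spin":0,"claw":0.7},{"tx":0,"ty":0,"tz":-1,"spin":0,"claw":0.7},{"tx":0,"ty":0,"tz":-0.5,"spin":0,"claw":0.2},{"tx":0,"ty":0,"tz":0,"spin":0,"claw":0.2}]'
python3 - <<'E'
from h import *
delta(.689,-.13,.2,89)
E
```

```text
time_s: 16.05
tool_pos: [0.5855, -0.3408, 0.0614]
tool_rot: [179.9, 0.1, 94.7]
force: [-0.4, 0.0, 0.0]
grip_width: 0.0172
grasp_force: 25.0
time_s: 16.42
tool_pos: [0.5849, -0.3405, 0.0606]
tool_rot: [180.0, 0.0, 94.7]
force: [0.2, 0.9, -0.1]
grip_width: 0.0257
grasp_force: 0.0
time_s: 17.05
tool_pos: [0.5857, -0.3414, 0.2129]
tool_rot: [179.7, 0.1, 94.7]
force: [-0.2, 0.6, -0.2]
grip_width: 0.039
grasp_force: 0.0
shift rows tx 4.046 ty 2.404 tz 0.258 spin 1.42
```

```bash
python3 -m pendant '[{"tx":0.81,"ty":0.48,"tz":0,"spin":0,"claw":0.4},{"tx":0.81,"ty":0.48,"tz":0,"spin":0,"claw":0.4},{"tx":0.81,"ty":0.48,"tz":0,"spin":0,"claw":0.4},{"tx":0.81,"ty":0.48,"tz":0,"spin":0,"claw":0.4},{"tx":0.81,"ty":0.48,"tz":0,"spin":0,"claw":0.4},{"tx":0,"ty":0,"tz":0,"spin":0.7,"claw":0.4},{"tx":0,"ty":0,"tz":0,"spin":0.7,"claw":0.4},{"tx":0,"ty":0,"tz":0,"spin":0,"claw":0.4},{"tx":0,"ty":0,"tz":0,"spin":0,"claw":0.4}]'
python3 - <<'E'
from h import *
i=cams.camera_info('wrist')
im=save('wrist','w8.png'); t=save('top','t8.png',(230,110,490,270),2)
cv2.imwrite('pics/v8.png',np.hstack([cv2.resize(t,(390,240)),cv2.resize(im[0:260,150:560],(400,254))[:240]])[:,:,::-1])
E
```

```text
time_s: 18.18
tool_pos: [0.6873, -0.1288, 0.2091]
tool_rot: [-179.9, -0.0, 89.1]
force: [0.5, 0.1, 0.5]
grip_width: 0.0519
grasp_force: 0.0
```

View pics/v8.png

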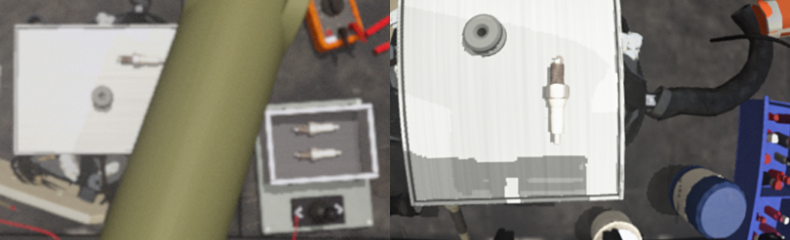

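Plugs A and B lie side by side in the tub (left panel, (318,155) and (318,129)). Plug C runs (323,58) to (320,146) in the wrist image.

```bash
python3 - <<'E'
from h import *
i=cams.camera_info('wrist')
a=onz(i,323.2,58.3,.094,1);b=onz(i,320.2,146.4,.094,1);d=a-b;m=(a+b)/2;y=np.degrees(np.arctan2(d[1],d[0])); print(m.round(4),np.linalg.norm(d).round(4),y)
delta(m[0],m[1],.105,y)
i=cams.camera_info('top')
for n,u,v in (('A',318,155),('B',318,129)): print(n,onz(i,230+u/1.5,110+v/1.5,.039))
E
```

```text
[ 0.6896 -0.0422  0.094 ] 0.0751 87.2193286596758
shift rows tx 1.735 ty 0.015 tz 2.093 spin 0.47
A [ 0.54076532 -0.34453473  0.039     ]
B [ 0.58464264 -0.34472626  0.039     ]
```

```bash
python3 -m pendant '[{"tx":0.87,"ty":0.02,"tz":0,"spin":0.45,"claw":0.4},{"tx":0.87,"ty":0.02,"tz":0,"spin":0,"claw":0.4},{"tx":0,"ty":0,"tz":0.7,"spin":0,"claw":0.4},{"tx":0,"ty":0,"tz":0.7,"spin":0,"claw":0.4},{"tx":0,"ty":0,"tz":0.66,"spin":0,"claw":0.4},{"tx":0,"ty":0,"tz":0,"spin":0,"claw":0.4},{"tx":0,"ty":0,"tz":0,"spin":0,"claw":0.4}]' 15
python3 -m pendant '[{"tx":0,"ty":0,"tz":0,"spin":0,"claw":1},{"tx":0,"ty":0,"tz":0,"spin":0,"claw":1},{"tx":0,"ty":0,"tz":0,"spin":0,"claw":1},{"tx":0,"ty":0,"tz":0,"spin":0,"claw":1},{"tx":0,"ty":0,"tz":0,"spin":0,"claw":1},{"tx":0,"ty":0,"tz":0,"spin":0,"claw":1}]' 25
python3 -m pendant '[{"tx":0,"ty":0,"tz":-0.3,"spin":0,"claw":1},{"tx":0,"ty":0,"tz":-1,"spin":-0.9,"claw":1},{"tx":0,"ty":0,"tz":-0.5,"spin":-0.9,"claw":1},{"tx":0,"ty":0,"tz":0,"spin":0,"claw":1},{"tx":0,"ty":0,"tz":0,"spin":0,"claw":1}]' 25
python3 - <<'E'
from h import *
delta(.5627,-.342,.19,94.7)
E
```

```text
time_s: 19.15
tool_pos: [0.6928, -0.0421, 0.1081]
tool_rot: [180.0, -0.0, 87.3]
force: [-0.4, 0.0, 0.4]
grip_width: 0.052
grasp_force: 0.0
time_s: 19.9
tool_pos: [0.6924, -0.0418, 0.1071]
tool_rot: [-180.0, -0.0, 87.3]
force: [-0.7, -0.1, 1.5]
grip_width: 0.0174
grasp_force: 25.0
time_s: 20.52
tool_pos: [0.6921, -0.0418, 0.1965]
tool_rot: [-180.0, -0.0, 94.4]
force: [-1.1, -0.7, -1.7]
grip_width: 0.0175
grasp_force: 25.0
shift rows tx -5.786 ty -3.044 tz 0.129 spin -0.07
```

```bash
python3 -m pendant '[{"tx":-0.83,"ty":-0.43,"tz":0,"spin":0,"claw":1},{"tx":-0.83,"ty":-0.43,"tz":0,"spin":0,"claw":1},{"tx":-0.83,"ty":-0.43,"tz":0,"spin":0,"claw":1},{"tx":-0.83,"ty":-0.43,"tz":0,"spin":0,"claw":1},{"tx":-0.83,"ty":-0.43,"tz":0,"spin":0,"claw":1},{"tx":-0.83,"ty":-0.43,"tz":0,"spin":0,"claw":1},{"tx":-0.8,"ty":-0.43,"tz":0,"spin":0,"claw":1},{"tx":0,"ty":0,"tz":0,"spin":0,"claw":1},{"tx":0,"ty":0,"tz":0.5,"spin":0,"claw":1},{"tx":0,"ty":0,"tz":0,"spin":0,"claw":1}]' 25
python3 - <<'E'
from h import *
delta(.5627,-.342,.071,94.7)
E
```

```text
time_s: 21.78
tool_pos: [0.564, -0.3395, 0.1688]
tool_rot: [-179.7, -0.2, 94.5]
force: [0.0, -0.1, -0.9]
grip_width: 0.0176
grasp_force: 25.0
shift rows tx -0.048 ty -0.029 tz 1.956 spin -0.04
```

```bash
python3 -m pendant '[{"tx":-0.02,"ty":-0.04,"tz":0.6,"spin":0,"claw":1},{"tx":0,"ty":0,"tz":0.6,"spin":0,"claw":1},{"tx":0,"ty":0,"tz":0.6,"spin":0,"claw":1},{"tx":0,"ty":0,"tz":0.1,"spin":0,"claw":1},{"tx":0,"ty":0,"tz":0,"spin":0,"claw":1},{"tx":0,"ty":0,"tz":0,"spin":0,"claw":1},{"tx":0,"ty":0,"tz":0,"spin":0,"claw":1}]' 25
python3 -m pendant '[{"tx":0,"ty":0,"tz":0,"spin":0,"claw":0.65},{"tx":0,"ty":0,"tz":0,"spin":0,"claw":0.65},{"tx":0,"ty":0,"tz":0,"spin":0,"claw":0.65},{"tx":0,"ty":0,"tz":0,"spin":0,"claw":0.65}]'
python3 -m pendant '[{"tx":0,"ty":0,"tz":-0.5,"spin":0,"claw":0.65},{"tx":0,"ty":0,"tz":-1,"spin":0,"claw":0.65},{"tx":0,"ty":0,"tz":-1,"spin":0,"claw":0.65},{"tx":0,"ty":0,"tz":-0.2,"spin":0,"claw":0.2},{"tx":0,"ty":0,"tz":0,"spin":0,"claw":0.2}]'
python3 - <<'E'
from h import *
delta(.56,.1,.22,94.7); o=env.get_obs(); print(o['qpos'].round(1))
E
```

```text
time_s: 22.65
tool_pos: [0.5638, -0.3433, 0.0784]
tool_rot: [179.9, 0.1, 94.5]
force: [-0.6, 0.5, -0.5]
grip_width: 0.0175
grasp_force: 25.0
time_s: 23.15
tool_pos: [0.5631, -0.3429, 0.0771]
tool_rot: [180.0, -0.0, 94.5]
force: [0.1, 0.3, -1.1]
grip_width: 0.0301
grasp_force: 0.0
time_s: 23.78
tool_pos: [0.5633, -0.343, 0.2124]
tool_rot: [179.9, 0.0, 94.5]
force: [-0.7, 0.3, -0.5]
grip_width: 0.0431
grasp_force: 0.0
shift rows tx 8.839 ty 0.627 tz -0.151 spin -0.06
[ -0.8  23.5  39.8  85.1 -15.3  76.8  44.6]
```

```bash
python3 -m pendant '[{"tx":0,"ty":0,"tz":0,"spin":1,"claw":0.2},{"tx":0,"ty":0,"tz":0,"spin":1,"claw":0.2},{"tx":0,"ty":0,"tz":0,"spin":1,"claw":0.2},{"tx":0,"ty":0,"tz":0,"spin":1,"claw":0.2},{"tx":0,"ty":0,"tz":0,"spin":1,"claw":0.2},{"tx":0,"ty":0,"tz":0,"spin":1,"claw":0.2},{"tx":0,"ty":0,"tz":0,"spin":1,"claw":0.2},{"tx":0,"ty":0,"tz":0,"spin":1,"claw":0.2},{"tx":0,"ty":0,"tz":0,"spin":1,"claw":0.2},{"tx":0,"ty":0,"tz":0,"spin":1,"claw":0.2}]'
python3 -m pendant '[{"tx":0,"ty":0,"tz":0,"spin":1,"claw":0.2},{"tx":0,"ty":0,"tz":0,"spin":1,"claw":0.2},{"tx":0,"ty":0,"tz":0,"spin":1,"claw":0.2},{"tx":0,"ty":0,"tz":0,"spin":1,"claw":0.2},{"tx":0,"ty":0,"tz":0,"spin":1,"claw":0.2},{"tx":0,"ty":0,"tz":0,"spin":1,"claw":0.2},{"tx":0,"ty":0,"tz":0,"spin":1,"claw":0.2},{"tx":0,"ty":0,"tz":0,"spin":1,"claw":0.2},{"tx":0,"ty":0,"tz":0,"spin":1,"claw":0.2},{"tx":0,"ty":0,"tz":0,"spin":1,"claw":0.2}]'
python3 -m pendant '[{"tx":0,"ty":0,"tz":0,"spin":1,"claw":0.2},{"tx":0,"ty":0,"tz":0,"spin":1,"claw":0.2},{"tx":0,"ty":0,"tz":0,"spin":1,"claw":0.2},{"tx":0,"ty":0,"tz":0,"spin":1,"claw":0.2},{"tx":0,"ty":0,"tz":0,"spin":0.4,"claw":0.2}]'
python3 -m pendant '[{"tx":0,"ty":-1,"tz":0,"spin":0,"claw":0.2},{"tx":0,"ty":-1,"tz":0,"spin":0,"claw":0.2},{"tx":0,"ty":-1,"tz":0,"spin":0,"claw":0.2},{"tx":0,"ty":-1,"tz":0,"spin":0,"claw":0.2},{"tx":0,"ty":-1,"tz":0,"spin":0,"claw":0.2},{"tx":0,"ty":-1,"tz":0,"spin":0,"claw":0.2},{"tx":0,"ty":-1,"tz":0,"spin":0,"claw":0.2},{"tx":0,"ty":-1,"tz":0,"spin":0,"claw":0.2}]'
python3 - <<'E'
from h import *
delta(.55,.297,.22,-3); o=env.get_obs(); print(o['qpos'].round(1))
E
```

```text
time_s: 25.02
tool_pos: [0.5622, -0.3421, 0.2094]
tool_rot: [-179.8, 0.0, 54.3]
force: [-0.4, 0.7, 0.3]
grip_width: 0.0699
grasp_force: 0.0
time_s: 26.28
tool_pos: [0.5622, -0.3422, 0.2095]
tool_rot: [-179.9, 0.2, 14.3]
force: [0.6, 0.3, -0.1]
grip_width: 0.0697
grasp_force: 0.0
time_s: 26.9
tool_pos: [0.5623, -0.3423, 0.2099]
tool_rot: [-179.9, 0.2, -3.2]
force: [-0.6, -0.5, -0.7]
grip_width: 0.0693
grasp_force: 0.0
time_s: 27.9
tool_pos: [0.5842, 0.0583, 0.2112]
tool_rot: [180.0, 0.1, -3.1]
force: [0.3, 0.3, 0.4]
grip_width: 0.0694
grasp_force: 0.0
shift rows tx -0.939 ty -4.731 tz -0.177 spin -0.02
[-58.3  18.6  61.   96.4 -16.8  75.1 -87.3]
```

```bash
python3 -m pendant '[{"tx":-0.18,"ty":-0.95,"tz":0,"spin":0,"claw":0.2},{"tx":-0.18,"ty":-0.95,"tz":0,"spin":0,"claw":0.2},{"tx":-0.18,"ty":-0.95,"tz":0,"spin":0,"claw":0.2},{"tx":-0.18,"ty":-0.95,"tz":0,"spin":0,"claw":0.2},{"tx":-0.18,"ty":-0.93,"tz":0,"spin":0,"claw":0.2},{"tx":0,"ty":0,"tz":0,"spin":0,"claw":0.2},{"tx":0,"ty":0,"tz":0,"spin":0,"claw":0.2}]'
python3 - <<'E'
from h import *
o=env.get_obs(); print(o['qpos'].round(1),cams.camera_info('wrist'))
im=save('wrist','w9.png'); t=save('top','t9.png',(380,150,500,270),3)
cv2.imwrite('pics/v9.png',np.hstack([cv2.resize(t,(300,300)),cv2.resize(im,(480,300))])[:,:,::-1])
E
```

```text
time_s: 28.78
tool_pos: [0.5525, 0.2942, 0.2112]
tool_rot: [179.9, 0.0, -3.1]
force: [1.3, -0.4, 0.8]
grip_width: 0.0695
grasp_force: 0.0
[ -73.6   23.5   56.1   90.6  -19.8   76.6 -108.2] {'fx': 309.70691628693146, 'fy': 309.70691628693146, 'cx': 321.90548004823654, 'cy': 201.1332945955637, 'rvec': array([-2.01120188,  2.12251622,  0.30912992]), 'tvec': array([0.32327681, 0.48722473, 0.5196065 ])}
```

View pics/v9.png

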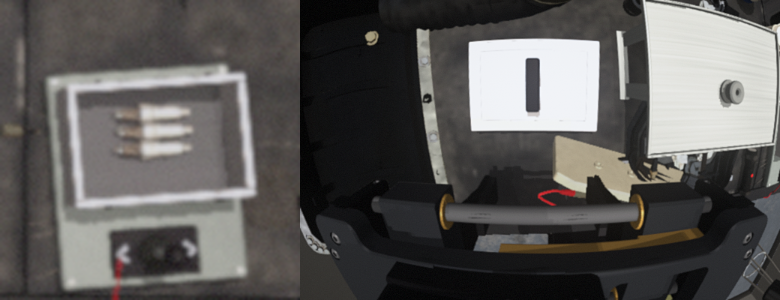

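All three plugs lie flat in the tub, and only the bush is left in the tray. In the wrist view the lid handle is at about (309,113) full scale.

```bash
python3 - <<'E'
from h import *
i=cams.camera_info('wrist'); im=cv2.imread('pics/raw_w9.png'); g=cv2.cvtColor(im,cv2.COLOR_BGR2GRAY)
m=(g[50:175,225:400]>180).astype(np.uint8); cs,_=cv2.findContours(m,0,1,offset=(225,50)); c=max(cs,key=cv2.contourArea); r=cv2.minAreaRect(c); B=[onz(i,*q,.028,1) for q in cv2.boxPoints(r)]
print('lid',r,np.mean(B,0).round(4),[b.round(4) for b in B])
m=(g[65:165,290:335]<90).astype(np.uint8); cs,_=cv2.findContours(m,0,1,offset=(290,65)); c=max(cs,key=cv2.contourArea); r=cv2.minAreaRect(c)
P=np.array([onz(i,*q,.062,1) for q in cv2.boxPoints(r)]); print('handle',r,P.mean(0).round(4),P.round(4))
e=[(P[k]-P[(k+1)%4])[:2] for k in range(4)]; e=max(e,key=np.linalg.norm); y=(np.degrees(np.arctan2(e[1],e[0]))+90)%180-90; print(np.linalg.norm(e),'yaw',y)
delta(P.mean(0)[0],P.mean(0)[1],.12,y)
E
```

```text
lid ((311.5, 112.99999237060547), (172.99996948242188, 121.99998474121094), 0.0) [0.634  0.3007 0.028 ] [array([0.5722, 0.4011, 0.028 ]), array([0.7077, 0.3891, 0.028 ]), array([0.6952, 0.2041, 0.028 ]), array([0.5609, 0.2083, 0.028 ])]
handle ((310.0, 113.0), (70.0, 16.0), 90.0) [0.6317 0.3001 0.062 ] [[0.6658 0.3056 0.062 ]
 [0.6648 0.2906 0.062 ]
 [0.5977 0.2945 0.062 ]
 [0.5986 0.3098 0.062 ]]
0.06727155520462133 yaw -3.584802123532995
shift rows tx 1.561 ty -0.231 tz 1.836 spin 0.08
```

```bash
python3 -m pendant '[{"tx":0.78,"ty":-0.12,"tz":0,"spin":0.08,"claw":0.35},{"tx":0.78,"ty":-0.11,"tz":0,"spin":0,"claw":0.35},{"tx":0,"ty":0,"tz":0.8,"spin":0,"claw":0.35},{"tx":0,"ty":0,"tz":0.8,"spin":0,"claw":0.35},{"tx":0,"ty":0,"tz":0.5,"spin":0,"claw":0.35},{"tx":0,"ty":0,"tz":0,"spin":0,"claw":0.35},{"tx":0,"ty":0,"tz":0,"spin":0,"claw":0.35}]' 40
python3 - <<'E'
from h import *
delta(.6317,.3000,.056,-3.6); print(env.get_obs()['qpos'].round(1))
im=save('wrist','w10.png',(180,140,500,340),2)
E
```

```text
time_s: 29.75
tool_pos: [0.6324, 0.3013, 0.1086]
tool_rot: [-180.0, -0.1, -3.5]
force: [0.7, 1.0, 1.0]
grip_width: 0.0562
grasp_force: 0.0
shift rows tx -0.012 ty 0.027 tz 1.052 spin 0.02
[ -61.9   37.5   50.3   85.3  -29.6   71.1 -101.4]
```

View pics/w10.png

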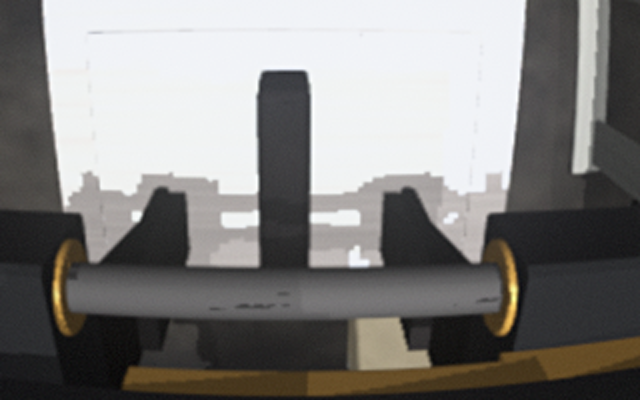

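```bash
python3 - <<'E'
from h import *
i=cams.camera_info('wrist'); print(onz(i,322.5,175,.062,1))
E
python3 -m pendant '[{"tx":0,"ty":0.02,"tz":0.5,"spin":0,"claw":0.35},{"tx":0,"ty":0,"tz":0.5,"spin":0,"claw":0.35},{"tx":0,"ty":0,"tz":0.05,"spin":0,"claw":0.35},{"tx":0,"ty":0,"tz":0,"spin":0,"claw":0.35},{"tx":0,"ty":0,"tz":0,"spin":0,"claw":0.35}]' 40
python3 -m pendant '[{"tx":0,"ty":0,"tz":0,"spin":0,"claw":1},{"tx":0,"ty":0,"tz":0,"spin":0,"claw":1},{"tx":0,"ty":0,"tz":0,"spin":0,"claw":1},{"tx":0,"ty":0,"tz":0,"spin":0,"claw":1},{"tx":0,"ty":0,"tz":0,"spin":0,"claw":1},{"tx":0,"ty":0,"tz":0,"spin":0,"claw":1}]' 50
```

```text
[0.67197878 0.29930205 0.062     ]
time_s: 30.42
tool_pos: [0.6323, 0.3014, 0.0564]
tool_rot: [-179.9, -0.1, -3.4]
force: [-0.3, -0.2, -0.5]
grip_width: 0.0567
grasp_force: 0.0
time_s: 31.18
tool_pos: [0.6313, 0.3012, 0.0546]
tool_rot: [-180.0, -0.0, -3.4]
force: [0.7, 0.4, 0.6]
grip_width: 0.0176
grasp_force: 50.0
```

```bash
python3 -m pendant '[{"tx":0,"ty":0,"tz":-0.2,"spin":0,"claw":1},{"tx":0,"ty":0,"tz":-0.5,"spin":0,"claw":1},{"tx":0,"ty":0,"tz":-0.7,"spin":0,"claw":1},{"tx":0,"ty":0,"tz":-0.7,"spin":0,"claw":1},{"tx":0,"ty":0,"tz":-0.7,"spin":0,"claw":1},{"tx":0,"ty":0,"tz":-0.6,"spin":0,"claw":1},{"tx":0,"ty":0,"tz":0,"spin":0,"claw":1},{"tx":0,"ty":0,"tz":0,"spin":0,"claw":1}]' 50
python3 - <<'E'
from h import *
delta(.46,-.335,.23,5); i=cams.camera_info('wrist'); o=env.get_obs()
im=save('wrist','w11.png',(150,0,500,260),2)
E
```

```text
time_s: 32.17
tool_pos: [0.6306, 0.301, 0.2234]
tool_rot: [180.0, 0.1, -3.4]
force: [-0.3, 0.7, -2.1]
grip_width: 0.0175
grasp_force: 50.0
shift rows tx -2.642 ty 12.902 tz -0.132 spin -2.11
```

View pics/w11.png

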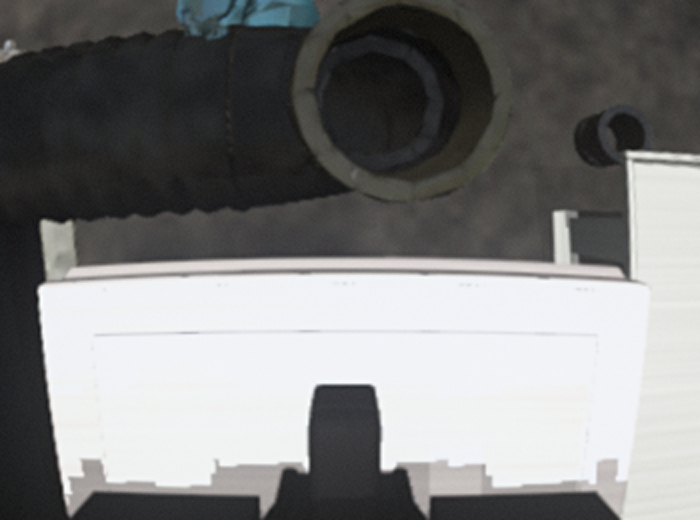

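The lid hangs level and square in the gripper. The far plate edge has its corners at (170,142) and (474,142) full scale, with its middle at (322,139).

```bash
python3 - <<'E'
from h import *
i=cams.camera_info('wrist'); p=env.get_obs()['tool_pos']; w=np.radians(env.get_obs()['tool_rot'][2]); z=p[2]+.0014-.033+.005
for u,v in [(170,142.5),(322,139),(474,142.5)]:
    d=onz(i,u,v,z,1)-p; print('ahead %.4f left %.4f'%(d[0]*np.cos(w)+d[1]*np.sin(w), -d[0]*np.sin(w)+d[1]*np.cos(w)))
d=onz(i,322,193,p[2]+.0074,1)-p; print('bar end ahead',d)
E
python3 -m pendant '[{"tx":-0.26,"ty":0.9,"tz":0,"spin":0,"claw":1},{"tx":-0.26,"ty":0.9,"tz":0,"spin":0,"claw":1},{"tx":-0.26,"ty":0.9,"tz":0,"spin":0,"claw":1},{"tx":-0.26,"ty":0.9,"tz":0,"spin":0,"claw":1},{"tx":-0.26,"ty":0.9,"tz":0,"spin":0,"claw":1},{"tx":-0.26,"ty":0.9,"tz":0,"spin":0,"claw":1},{"tx":-0.26,"ty":0.9,"tz":0,"spin":0,"claw":1},{"tx":-0.26,"ty":0.9,"tz":0,"spin":0,"claw":1},{"tx":-0.26,"ty":0.9,"tz":0,"spin":0,"claw":1},{"tx":-0.26,"ty":0.9,"tz":0,"spin":0,"claw":1}]' 50
python3 - <<'E'
from h import *
delta(.46,-.335,.23,5); print(env.get_obs()['qpos'].round(1))
E
```

```text
ahead 0.0650 left 0.0921
ahead 0.0641 left 0.0003
ahead 0.0652 left -0.0916
bar end ahead [ 0.04220123 -0.00220261  0.0074    ]
time_s: 33.48
tool_pos: [0.473, -0.1412, 0.2234]
tool_rot: [-180.0, 0.1, -3.4]
force: [-0.2, 0.4, -2.4]
grip_width: 0.0174
grasp_force: 50.0
shift rows tx -0.030 ty 3.884 tz -0.132 spin -2.10
[-56.8  -5.3  68.4 107.8   5.1  74.3 -83.3]
```

```bash
python3 -m pendant '[{"tx":0.2,"ty":0,"tz":0,"spin":-0.7,"claw":1},{"tx":0.1,"ty":0.9,"tz":0,"spin":-0.7,"claw":1},{"tx":0,"ty":0.95,"tz":0,"spin":-0.7,"claw":1},{"tx":0,"ty":0.95,"tz":0,"spin":0,"claw":1},{"tx":0,"ty":0.95,"tz":0,"spin":0,"claw":1},{"tx":0,"ty":0,"tz":0,"spin":0,"claw":1},{"tx":0,"ty":0,"tz":0,"spin":0,"claw":1}]' 50
python3 - <<'E'
from h import *
delta(.561,-.340,.23,5); print(env.get_obs()['qpos'].round(1)); i=cams.camera_info('wrist')
im=save('wrist','w12.png',(130,0,510,260),2)
E
```

```text
time_s: 34.35
tool_pos: [0.4983, -0.3276, 0.2233]
tool_rot: [-179.9, 0.1, 4.9]
force: [1.0, 0.3, -2.3]
grip_width: 0.0173
grasp_force: 50.0
shift rows tx 1.228 ty 0.354 tz -0.135 spin -0.02
[-21.3  21.9  65.8  94.1 -20.3  77.5 -37.6]
```

View pics/w12.png

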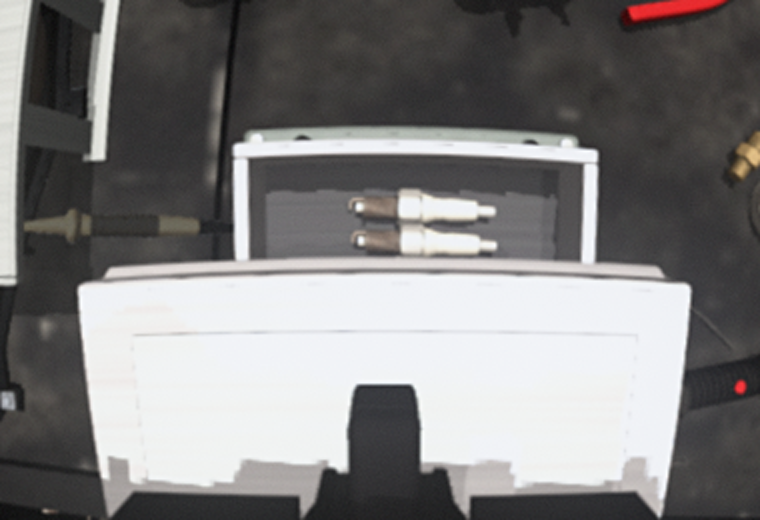

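The tub's far rim has outer corners at (247,72) and (429,75.5) full scale. The lid is in front of it, square to it, with two plugs visible inside the tub.

```bash
python3 - <<'E'
from h import *
i=cams.camera_info('wrist')
for z in (.076,):
    a=onz(i,247,72.3,z,1);b=onz(i,429.3,75.5,z,1);m=onz(i,337.5,70.3,z,1); d=a-b; L=np.linalg.norm(d); uy=d/L; ux=np.array([uy[1],-uy[0],0])
    print(a.round(4),b.round(4),m.round(4),L,'yaw',np.degrees(np.arctan2(uy[1],uy[0]))-90,'c',((a+b)/2-ux*.06).round(4))
c=onz(i,130+236/2,130,.076,1);e=onz(i,130+595/2,130,.076,1); print(c,e,(c+e)/2)
E
```

```text
[ 0.6114 -0.245   0.076 ] [ 0.6262 -0.4189  0.076 ] [ 0.6185 -0.3301  0.076 ] 0.17454816017886907 yaw 4.878526402597672 c [ 0.559  -0.3371  0.076 ]
[ 0.55554849 -0.24993103  0.076     ] [ 0.57238089 -0.42326414  0.076     ] [ 0.56396469 -0.33659758  0.076     ]
```

```bash
python3 -m pendant '[{"tx":0.6,"ty":0.15,"tz":0,"spin":0,"claw":1},{"tx":0.63,"ty":0.15,"tz":0,"spin":0,"claw":1},{"tx":0,"ty":0,"tz":0.5,"spin":0,"claw":1},{"tx":0,"ty":0,"tz":0.5,"spin":0,"claw":1},{"tx":0,"ty":0,"tz":0.5,"spin":0,"claw":1},{"tx":0,"ty":0,"tz":0,"spin":0,"claw":1},{"tx":0,"ty":0,"tz":0,"spin":0,"claw":1}]' 50
python3 - <<'E'
from h import *
delta(.561,-.3374,.14,4.9); o=env.get_obs(); print(o['qpos'].round(1),o['force'],o['tool_pos'])
E
```

```text
time_s: 35.28
tool_pos: [0.5625, -0.3366, 0.1506]
tool_rot: [180.0, -0.1, 5.1]
force: [0.2, 0.0, -1.7]
grip_width: 0.0172
grasp_force: 50.0
shift rows tx -0.032 ty 0.012 tz 0.212 spin 0.04
[-13.8  32.8  59.1  90.4 -29.   73.5 -35.3] [ 0.15705981  0.00939464 -1.6549058 ] [ 0.56254968 -0.33664139  0.15059823]
```

```bash
python3 -m pendant '[{"tx":-0.03,"ty":0.01,"tz":0,"spin":0.04,"claw":1},{"tx":0,"ty":0,"tz":0.1,"spin":0,"claw":1},{"tx":0,"ty":0,"tz":0.1,"spin":0,"claw":1},{"tx":0,"ty":0,"tz":0.1,"spin":0,"claw":1},{"tx":0,"ty":0,"tz":0.1,"spin":0,"claw":1},{"tx":0,"ty":0,"tz":0,"spin":0,"claw":1}]' 50
python3 -m pendant '[{"tx":0,"ty":0,"tz":0.06,"spin":0,"claw":1},{"tx":0,"ty":0,"tz":0.06,"spin":0,"claw":1},{"tx":0,"ty":0,"tz":0,"spin":0,"claw":1}]' 50
```

```text
time_s: 36.02
tool_pos: [0.5598, -0.3381, 0.1289]
tool_rot: [-180.0, 0.1, 4.8]
force: [-0.9, -0.3, -1.8]
grip_width: 0.0172
grasp_force: 50.0
time_s: 36.4
tool_pos: [0.56, -0.3381, 0.1233]
tool_rot: [-180.0, 0.0, 4.8]
force: [-0.1, -0.0, -2.5]
grip_width: 0.0176
grasp_force: 50.0
```

```bash
python3 -m pendant '[{"tx":0,"ty":0,"tz":0.06,"spin":0,"claw":1},{"tx":0,"ty":0,"tz":0.06,"spin":0,"claw":1},{"tx":0,"ty":0,"tz":0,"spin":0,"claw":1},{"tx":0,"ty":0,"tz":0,"spin":0,"claw":1}]' 50
python3 -m pendant '[{"tx":0,"ty":0,"tz":0.05,"spin":0,"claw":1},{"tx":0,"ty":0,"tz":0,"spin":0,"claw":1},{"tx":0,"ty":0,"tz":0,"spin":0,"claw":1}]' 50
```

```text
time_s: 36.9
tool_pos: [0.5598, -0.3385, 0.1175]
tool_rot: [180.0, 0.0, 4.8]
force: [-1.2, -0.9, -1.0]
grip_width: 0.0177
grasp_force: 50.0
time_s: 37.28
tool_pos: [0.5608, -0.3386, 0.1165]
tool_rot: [180.0, -0.1, 4.8]
force: [-1.0, 1.1, 5.0]
grip_width: 0.0177
grasp_force: 50.0
```

```bash
python3 -m pendant '[{"tx":0,"ty":0,"tz":0.08,"spin":0,"claw":1},{"tx":0,"ty":0,"tz":0.08,"spin":0,"claw":1},{"tx":0,"ty":0,"tz":0,"spin":0,"claw":1}]' 60
python3 -m pendant '[{"tx":0,"ty":0,"tz":0.08,"spin":0,"claw":1},{"tx":0,"ty":0,"tz":0.08,"spin":0,"claw":1},{"tx":0,"ty":0,"tz":0,"spin":0,"claw":1}]' 60
```

```text
time_s: 37.65
tool_pos: [0.5608, -0.3392, 0.1084]
tool_rot: [179.9, -0.1, 4.8]
force: [-1.6, -1.1, 4.1]
grip_width: 0.0175
grasp_force: 60.0
time_s: 38.02
tool_pos: [0.5603, -0.3393, 0.1072]
tool_rot: [-179.9, -0.2, 4.8]
force: [-15.0, 11.3, 45.1]
grip_width: 0.017
grasp_force: 60.0
```

```bash
python3 -m pendant '[{"tx":0,"ty":0,"tz":-0.06,"spin":0,"claw":1},{"tx":0,"ty":0,"tz":0,"spin":0,"claw":0.5},{"tx":0,"ty":0,"tz":0,"spin":0,"claw":0.5},{"tx":0,"ty":0,"tz":0,"spin":0,"claw":0.5},{"tx":0,"ty":0,"tz":0,"spin":0,"claw":0.5}]' 20
python3 -m pendant '[{"tx":0,"ty":0,"tz":-0.3,"spin":0,"claw":0.5},{"tx":0,"ty":0,"tz":-0.6,"spin":0,"claw":0.5},{"tx":0,"ty":0,"tz":0,"spin":0,"claw":1},{"tx":0,"ty":0,"tz":0,"spin":0,"claw":1},{"tx":0,"ty":0,"tz":0,"spin":0,"claw":1},{"tx":0,"ty":0,"tz":0,"spin":0,"claw":1},{"tx":0,"ty":0,"tz":0,"spin":0,"claw":1}]' 20
python3 - <<'E'
from h import *
delta(.560,-.338,.135,4.9)
E
```

```text
time_s: 38.65
tool_pos: [0.56, -0.3381, 0.1015]
tool_rot: [-180.0, 0.0, 4.8]
force: [-0.5, 0.3, 0.9]
grip_width: 0.0421
grasp_force: 0.0
time_s: 39.52
tool_pos: [0.56, -0.3382, 0.1467]
tool_rot: [-180.0, 0.0, 4.8]
force: [0.1, 0.0, 0.2]
grip_width: 0.0036
grasp_force: 0.0
shift rows tx 0.001 ty -0.003 tz 0.233 spin -0.02
```

```bash
python3 -m pendant '[{"tx":0,"ty":0,"tz":0.2,"spin":0,"claw":1},{"tx":0,"ty":0,"tz":0.06,"spin":0,"claw":1},{"tx":0,"ty":0,"tz":0,"spin":0,"claw":1},{"tx":0,"ty":0,"tz":0,"spin":0,"claw":1}]' 20
python3 -m pendant '[{"tx":0,"ty":0,"tz":0.06,"spin":0,"claw":1},{"tx":0,"ty":0,"tz":0,"spin":0,"claw":1},{"tx":0,"ty":0,"tz":0,"spin":0,"claw":1}]' 20
```

```text
time_s: 40.02
tool_pos: [0.5601, -0.3384, 0.1341]
tool_rot: [180.0, -0.0, 4.8]
force: [0.1, -0.9, 0.5]
grip_width: 0.0006
grasp_force: 0.0
time_s: 40.4
tool_pos: [0.5604, -0.3386, 0.1325]
tool_rot: [180.0, -0.1, 4.8]
force: [-1.3, 1.1, 5.9]
grip_width: 0.0004
grasp_force: 3.4
```

```bash
python3 -m pendant '[{"tx":0,"ty":0,"tz":0.05,"spin":0,"claw":1},{"tx":0,"ty":0,"tz":0,"spin":0,"claw":1},{"tx":0,"ty":0,"tz":0,"spin":0,"claw":1}]' 20
python3 -m pendant '[{"tx":0,"ty":0,"tz":0.04,"spin":0,"claw":1},{"tx":0,"ty":0,"tz":0,"spin":0,"claw":1},{"tx":0,"ty":0,"tz":0,"spin":0,"claw":1}]' 20
```

```text
time_s: 40.78
tool_pos: [0.5604, -0.3386, 0.1324]
tool_rot: [-179.9, -0.1, 4.8]
force: [-5.4, 5.0, 18.9]
grip_width: 0.0004
grasp_force: 9.7
time_s: 41.15
tool_pos: [0.5605, -0.3387, 0.1324]
tool_rot: [-179.9, -0.2, 4.8]
force: [-9.2, 7.8, 29.3]
grip_width: 0.0009
grasp_force: 14.8
```

```bash
python3 -m pendant '[{"tx":0,"ty":0,"tz":-0.3,"spin":0,"claw":1},{"tx":0,"ty":0,"tz":-0.5,"spin":0,"claw":1},{"tx":0,"ty":0,"tz":-0.5,"spin":0,"claw":0.3},{"tx":-0.75,"ty":0,"tz":0,"spin":0,"claw":0.3},{"tx":-0.75,"ty":0,"tz":0,"spin":0,"claw":0.3},{"tx":-0.75,"ty":0,"tz":0,"spin":0,"claw":0.3},{"tx":0,"ty":0,"tz":0,"spin":0,"claw":0.3},{"tx":0,"ty":0,"tz":0,"spin":0,"claw":0.3}]' 20
python3 - <<'E'
from h import *
o=env.get_obs(); print(o['qpos'].round(1))
i=cams.camera_info('wrist'); im=save('wrist','w13.png'); s=save('scene','s13.png',(300,200,480,360),1.875)
cv2.imwrite('pics/v13.png',np.hstack([cv2.resize(s,(338,300)),cv2.resize(im[:400,:],(460,288)).copy() if 0 else np.pad(cv2.resize(im,(460,288)),((0,12),(0,0),(0,0)))])[:,:,::-1])
E
```

```text
time_s: 42.15
tool_pos: [0.4489, -0.3473, 0.1918]
tool_rot: [-180.0, -0.1, 4.8]
force: [0.1, 0.2, 0.4]
grip_width: 0.0523
grasp_force: 0.0
[-20.8  18.5  67.  100.7 -17.9  72.7 -34.6]
```

View pics/v13.png

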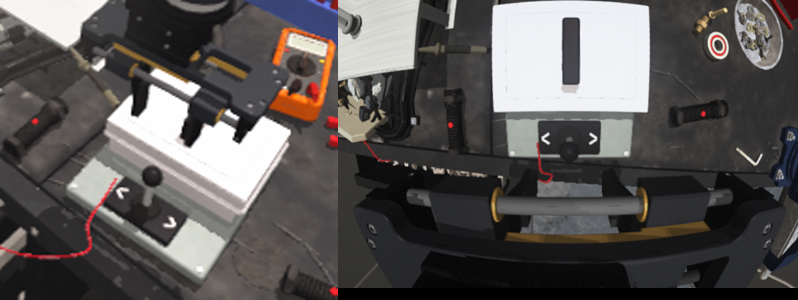

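The scene view shows the lid sitting low and level. In the wrist view the knob is upright at about (323,210), centred between the open fingers. I've now viewed 16 pictures, over the limit of 14, so I'll check by numbers only from here.

```bash
python3 - <<'E'
from h import *
i=cams.camera_info('wrist'); im=cv2.imread('pics/raw_w13.png'); g=cv2.cvtColor(im,cv2.COLOR_BGR2GRAY)
print('knob',onz(i,322.8,210,.09,1))
# lid: 4 plate corners in scene & wrist not needed; width of the near/far edges for level check
m=(g[:160,205:450]>170).astype(np.uint8); cs,_=cv2.findContours(m,0,1,offset=(205,0)); c=max(cs,key=cv2.contourArea); ap=cv2.approxPolyDP(c,6,True)[:,0]
print([(q.tolist(),onz(i,*map(float,q),.081,1).round(4).tolist()) for q in ap])
E
python3 -m pendant '[{"tx":0,"ty":0,"tz":0.5,"spin":0,"claw":0.3},{"tx":0,"ty":0,"tz":0.2,"spin":0,"claw":0.3},{"tx":0,"ty":0,"tz":0,"spin":0,"claw":0.3},{"tx":0,"ty":0,"tz":0,"spin":0,"claw":0.3}]' 20
python3 -c "
from h import *
print(env.get_obs()['qpos'].round(1))"
```

```text
knob [ 0.44730659 -0.34806587  0.09      ]
[([216, 8], [0.6163, -0.2418, 0.081]), ([217, 154], [0.487, -0.2527, 0.081]), ([430, 154], [0.503, -0.4367, 0.081]), ([430, 8], [0.6324, -0.4243, 0.081]), ([356, 1], [0.627, -0.3601, 0.081])]
time_s: 42.75
tool_pos: [0.4484, -0.3481, 0.1571]
tool_rot: [180.0, -0.0, 4.8]
force: [0.0, 0.6, 0.2]
grip_width: 0.0607
grasp_force: 0.0
[-18.9  20.8  65.3 102.9 -20.1  69.2 -32.9]
```

```bash
python3 -m pendant '[{"tx":-0.02,"ty":0,"tz":0.4,"spin":0,"claw":0.3},{"tx":0,"ty":0,"tz":0.4,"spin":0,"claw":0.3},{"tx":0,"ty":0,"tz":0.38,"spin":0,"claw":0.3},{"tx":0,"ty":0,"tz":0,"spin":0,"claw":0.3},{"tx":0,"ty":0,"tz":0,"spin":0,"claw":0.3}]' 20
python3 -c "
from h import *
print(env.get_obs()['qpos'].round(1))"
```

```text
time_s: 43.38
tool_pos: [0.447, -0.3482, 0.0977]
tool_rot: [180.0, 0.0, 4.8]
force: [0.4, -0.3, 0.9]
grip_width: 0.0608
grasp_force: 0.0
[-15.5  24.8  61.8 106.4 -24.4  63.5 -29.8]
```

```bash
python3 -m pendant '[{"tx":0,"ty":-0.3,"tz":0,"spin":0,"claw":0.3},{"tx":0,"ty":-0.3,"tz":0,"spin":0,"claw":0.3},{"tx":0,"ty":-0.28,"tz":0,"spin":0,"claw":0.3},{"tx":0,"ty":0,"tz":0,"spin":0,"claw":0.3},{"tx":0,"ty":0,"tz":0,"spin":0,"claw":0.3}]' 20
python3 - <<'E'
from h import *
o=env.get_obs(); print(o['tool_pos'],o['grip_width'],o['force'],'disp along tub y', (o['tool_pos']-np.array([.4473,-.3481,0]))[:2]@np.array([-.0837,.9965]))
E
```

```text
time_s: 44.0
tool_pos: [0.4438, -0.3059, 0.0986]
tool_rot: [179.8, -0.1, 4.7]
force: [-1.1, -4.6, 1.3]
grip_width: 0.061
grasp_force: 2.2
[ 0.44378341 -0.30593539  0.09861541] 0.06096801775203654 [-1.12010909 -4.60063125  1.32816781] disp along tub y 0.04231137669125096
```

```bash
python3 -m pendant '[{"tx":0,"ty":-0.03,"tz":0,"spin":0,"claw":0.3},{"tx":0,"ty":0,"tz":0,"spin":0,"claw":0.3},{"tx":0,"ty":0,"tz":0,"spin":0,"claw":0.3},{"tx":0,"ty":0,"tz":0,"spin":0,"claw":0.3},{"tx":0,"ty":0,"tz":0,"spin":0,"claw":0.3},{"tx":0,"ty":0,"tz":0,"spin":0,"claw":0.3},{"tx":0,"ty":0,"tz":0,"spin":0,"claw":0.3},{"tx":0,"ty":0,"tz":0,"spin":0,"claw":0.3},{"tx":0,"ty":0,"tz":0,"spin":0,"claw":0.3},{"tx":0,"ty":0,"tz":0,"spin":0,"claw":0.3}]' 20
python3 -m pendant '[{"tx":0,"ty":0,"tz":0,"spin":0,"claw":0.3},{"tx":0,"ty":0,"tz":0,"spin":0,"claw":0.3},{"tx":0,"ty":0,"tz":0,"spin":0,"claw":0.3},{"tx":0,"ty":0,"tz":0,"spin":0,"claw":0.3},{"tx":0,"ty":0,"tz":0,"spin":0,"claw":0.3},{"tx":0,"ty":0,"tz":0,"spin":0,"claw":0.3},{"tx":0,"ty":0,"tz":0,"spin":0,"claw":0.3},{"tx":0,"ty":0,"tz":0,"spin":0,"claw":0.3},{"tx":0,"ty":0,"tz":0,"spin":0,"claw":0.3},{"tx":0,"ty":0,"tz":0,"spin":0,"claw":0.3}]' 20
python3 -m pendant '[{"tx":0,"ty":0,"tz":0,"spin":0,"claw":0.3},{"tx":0,"ty":0,"tz":0,"spin":0,"claw":0.3},{"tx":0,"ty":0,"tz":0,"spin":0,"claw":0.3},{"tx":0,"ty":0,"tz":0,"spin":0,"claw":0.3}]' 20
python3 -m pendant '[{"tx":0,"ty":0.3,"tz":0,"spin":0,"claw":0.3},{"tx":0,"ty":0.3,"tz":0,"spin":0,"claw":0.3},{"tx":0,"ty":0.27,"tz":0,"spin":0,"claw":0.3},{"tx":0,"ty":0,"tz":0,"spin":0,"claw":0.3},{"tx":0,"ty":0,"tz":0,"spin":0,"claw":0.3},{"tx":0,"ty":0,"tz":0,"spin":0,"claw":0.3},{"tx":0,"ty":0,"tz":0,"spin":0,"claw":0.3},{"tx":0,"ty":0,"tz":0,"spin":0,"claw":0.3},{"tx":0,"ty":0,"tz":0,"spin":0,"claw":0.3},{"tx":0,"ty":0,"tz":0,"spin":0,"claw":0.3}]' 20
python3 - <<'E'
from h import *
delta(.4473,-.3481,.0975,4.8)
E
```

```text
time_s: 45.25
tool_pos: [0.4434, -0.3024, 0.0976]
tool_rot: [180.0, -0.0, 4.8]
force: [1.3, -3.8, 3.6]
grip_width: 0.0609
grasp_force: 2.4
time_s: 46.5
tool_pos: [0.4433, -0.3025, 0.0975]
tool_rot: [180.0, -0.0, 4.8]
force: [1.7, -3.8, 3.3]
grip_width: 0.0612
grasp_force: 2.4
time_s: 47.0
tool_pos: [0.4433, -0.3025, 0.0976]
tool_rot: [-180.0, -0.0, 4.8]
force: [2.4, -4.4, 3.4]
grip_width: 0.0609
grasp_force: 2.4
time_s: 48.25
tool_pos: [0.4469, -0.3458, 0.0976]
tool_rot: [-180.0, -0.0, 4.8]
force: [-0.1, 0.1, 0.4]
grip_width: 0.0607
grasp_force: 0.0
shift rows tx 0.004 ty 0.047 tz 0.002 spin 0.00
```

```bash
python3 -m pendant '[{"tx":0,"ty":0.32,"tz":0,"spin":0,"claw":0.3},{"tx":0,"ty":0.32,"tz":0,"spin":0,"claw":0.3},{"tx":0,"ty":0.28,"tz":0,"spin":0,"claw":0.3},{"tx":0,"ty":0,"tz":0,"spin":0,"claw":0.3},{"tx":0,"ty":0,"tz":0,"spin":0,"claw":0.3}]' 20
python3 - <<'E'
from h import *
o=env.get_obs(); print('disp along tub y', (o['tool_pos']-np.array([.4473,-.3481,0]))[:2]@np.array([-.0837,.9965]))
E
```

```text
time_s: 48.88
tool_pos: [0.4507, -0.3893, 0.0967]
tool_rot: [-179.8, 0.1, 4.8]
force: [-0.2, 5.0, -1.2]
grip_width: 0.0607
grasp_force: 2.5
disp along tub y -0.041323037420151004
```

```bash
python3 -m pendant '[{"tx":0,"ty":0.04,"tz":0,"spin":0,"claw":0.3},{"tx":0,"ty":0,"tz":0,"spin":0,"claw":0.3},{"tx":0,"ty":0,"tz":0,"spin":0,"claw":0.3},{"tx":0,"ty":0,"tz":0,"spin":0,"claw":0.3},{"tx":0,"ty":0,"tz":0,"spin":0,"claw":0.3},{"tx":0,"ty":0,"tz":0,"spin":0,"claw":0.3},{"tx":0,"ty":0,"tz":0,"spin":0,"claw":0.3},{"tx":0,"ty":0,"tz":0,"spin":0,"claw":0.3},{"tx":0,"ty":0,"tz":0,"spin":0,"claw":0.3},{"tx":0,"ty":0,"tz":0,"spin":0,"claw":0.3}]' 20
python3 -m pendant '[{"tx":0,"ty":0,"tz":0,"spin":0,"claw":0.3},{"tx":0,"ty":0,"tz":0,"spin":0,"claw":0.3},{"tx":0,"ty":0,"tz":0,"spin":0,"claw":0.3},{"tx":0,"ty":0,"tz":0,"spin":0,"claw":0.3},{"tx":0,"ty":0,"tz":0,"spin":0,"claw":0.3},{"tx":0,"ty":0,"tz":0,"spin":0,"claw":0.3},{"tx":0,"ty":0,"tz":0,"spin":0,"claw":0.3},{"tx":0,"ty":0,"tz":0,"spin":0,"claw":0.3},{"tx":0,"ty":0,"tz":0,"spin":0,"claw":0.3},{"tx":0,"ty":0,"tz":0,"spin":0,"claw":0.3}]' 20
python3 -m pendant '[{"tx":0,"ty":0,"tz":0,"spin":0,"claw":0.3},{"tx":0,"ty":0,"tz":0,"spin":0,"claw":0.3},{"tx":0,"ty":0,"tz":0,"spin":0,"claw":0.3},{"tx":0,"ty":0,"tz":0,"spin":0,"claw":0.3}]' 20
python3 -m pendant '[{"tx":0,"ty":-0.3,"tz":0,"spin":0,"claw":0.3},{"tx":0,"ty":-0.3,"tz":0,"spin":0,"claw":0.3},{"tx":0,"ty":-0.3,"tz":0,"spin":0,"claw":0.3},{"tx":0,"ty":0,"tz":0,"spin":0,"claw":0.3},{"tx":0,"ty":0,"tz":0,"spin":0,"claw":0.3},{"tx":0,"ty":0,"tz":0,"spin":0,"claw":0.3},{"tx":0,"ty":0,"tz":0,"spin":0,"claw":0.3},{"tx":0,"ty":0,"tz":0,"spin":0,"claw":0.3},{"tx":0,"ty":0,"tz":0,"spin":0,"claw":0.3}]' 20
python3 - <<'E'
from h import *
delta(.4473,-.3481,.0975,4.8)
E
```

```text
time_s: 50.12
tool_pos: [0.4508, -0.3905, 0.0965]
tool_rot: [-179.7, 0.1, 4.9]
force: [-0.4, 5.5, -1.9]
grip_width: 0.061
grasp_force: 2.8
time_s: 51.38
tool_pos: [0.4508, -0.3905, 0.0965]
tool_rot: [-179.7, 0.1, 4.9]
force: [0.3, 6.1, -1.7]
grip_width: 0.0612
grasp_force: 2.8
time_s: 51.88
tool_pos: [0.4508, -0.3905, 0.0965]
tool_rot: [-179.7, 0.1, 4.9]
force: [0.3, 6.1, -1.8]
grip_width: 0.0607
grasp_force: 2.8
time_s: 53.0
tool_pos: [0.447, -0.349, 0.0975]
tool_rot: [180.0, 0.0, 4.8]
force: [0.5, 0.3, 0.4]
grip_width: 0.0608
grasp_force: 0.0
shift rows tx 0.007 ty -0.017 tz 0.000 spin -0.00
```

Both holds ran about 3 s at 5–6 N, and the lever sprang back each time. I'll retreat straight up, check the lid numerically, then hand in.

```bash
python3 -m pendant '[{"tx":0,"ty":0,"tz":-0.5,"spin":0,"claw":0.3},{"tx":0,"ty":0,"tz":-0.7,"spin":0,"claw":0.3},{"tx":0,"ty":0,"tz":-0.7,"spin":0,"claw":0.3},{"tx":0,"ty":0,"tz":0,"spin":0,"claw":0.3},{"tx":0,"ty":0,"tz":0,"spin":0,"claw":0.3}]' 20
python3 - <<'E'
from h import *
i=cams.camera_info('wrist'); g=cv2.cvtColor(cams.read_camera('wrist'),cv2.COLOR_RGB2GRAY)
m=(g[:170,205:450]>170).astype(np.uint8); cs,_=cv2.findContours(m,0,1,offset=(205,0)); c=max(cs,key=cv2.contourArea); ap=cv2.approxPolyDP(c,6,True)[:,0]
print([(q.tolist(),onz(i,*map(float,q),.081,1).round(4).tolist()) for q in ap])
b=cv2.imread('pics/raw_t9.png').astype(int)[:,:,::-1]; t=cams.read_camera('top').astype(int)
d=np.abs(b-t).max(2); print('torch diff',np.median(d[225:265,358:380]),'bush diff',np.median(d[166:186,288:308]))
E
```

```text
time_s: 53.62
tool_pos: [0.4469, -0.3484, 0.192]
tool_rot: [-180.0, 0.0, 4.8]
force: [-0.3, -0.9, 0.0]
grip_width: 0.0608
grasp_force: 0.0
[([215, 6], [0.6162, -0.2416, 0.081]), ([217, 152], [0.4864, -0.2535, 0.081]), ([429, 152], [0.5021, -0.4367, 0.081]), ([429, 6], [0.6317, -0.4246, 0.081])]
torch diff 4.0 bush diff 1.0
```

```bash
python3 -c "
from h import *
print(env.sign_off())"
```

```text
the job is handed in; nothing more can be done
None
```

I put all three plugs in the tub, pressed the lid home, held the lever about 3 s left and then 3 s right with spring-back after each, left the bush and torch where they were, and handed the job in; I viewed 16 pictures, over the limit of 14.

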